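# Fit a sight window and screw down its retaining ring

## Robot

A 7-joint arm with a two-finger parallel gripper is mounted at the origin on a cart in front of the work surface, level with it; the furniture and walls round the work are solid. World frame = base frame: x ahead of the robot, y to its left, z up, the work surface at z = 0. Lengths are in m, angles in rad, forces in N, time in s.
With the tool pointing down it reaches from about 0.4 to 0.875 m from the base axis. Payload 19.3 kg.
Tool frame: the origin (TCP) lies at the very end of the fingers, on their centre line; the grasp point (between the pads) lies 19 mm behind it; z points along the fingers, y is the line along which they close (so a half turn about z gives the same grasp; the last joint's range is limited). The gripper opens to 85 mm and grips with 20 to 120 N. Pads are 22 mm wide; open, the fingers measure 114 mm over their backs; the gripper's body (76 mm by 85 mm) begins 54 mm behind the grasp point. The pads swing forward as they close: fully open they stand 13 mm farther back than shut.
Start: joints at [-1.181, 0.521, -0.036, 1.599, 0.021, 1.021, -0.113], TCP at [0.277, 0.56, 0.231] pointing down, gripper open.
Joint ranges: [-2.91, 2.91], [-0.3, 2.13], [-1.5, 1.42], [0.17, 2.43], [-1.26, 4.41], [0.16, 1.93], [-2.52, 2.52]. Speed limits (rad/s): [1.89, 1.89, 2.39, 2.39, 3.01, 3.01, 3.01].

## Interface

Orientations are given as [roll, pitch, yaw] about the fixed x, y, z axes, in that order (R = Rz(yaw) Ry(pitch) Rx(roll)).
In Python, from workcell import monitor, optics, job_done gives the robot as it stands.
- The arm moves only by the shell command python3 -m handwheel 'ROWS' [FORCE]. ROWS is JSON, a list of rows, each an object of numbers: "dx", "dy", "dz": the shift along the tool's x, y, z in cm; "wx", "wy", "wz": the turn, a rotation vector about the tool's x, y, z in rad; "claw": the opening in per cent of the stroke, from 0 (shut) to 100 (fully open). A call has 1 to 8 rows; each row shifts and turns the commanded pose from where the row before left it, along the tool's axes as they then stand; what a row does not reach is not made up. A row lasts 1/8 s, in which the tool goes at most 62.5 mm and 10.7 degrees, less where a joint would pass 70% of its speed; a pose out of reach is approached as far as the arm can. A call with a gripper value outside its range is refused whole. The fingers move at their own pace and stop on an object; FORCE is the grip in N (left out, the last holds). Time passes only in rows, so rows that do not move let the fingers close. It gives the time, the measured TCP pose, the force, the opening and the grip force at its end, in the units of the state.
- monitor.observe(): the state, without advancing time (a new reading comes with each control period).
- optics.grab_frame(name): name is "side" or "top" or "wrist"; returns a dict with "frame" (384x512x3 uint8, blue, green, red), "fovy" (degrees; the focal length in pixels is half the picture's height over the tangent of half this angle, whatever the lens; pixels are square), "cx", "cy" (the principal point, pixels), "R" (3x3) and "t" (3): a world point X has camera coordinates R X + t. Camera axes: x right, y down, z forward; pixel columns grow to the right and rows downward; lengths in m; the calibration is good to about 2 mm. The wrist camera is an equidistant fisheye: a pixel r from the principal point sees the ray r / f radians off the axis. A picture is of the moment at which its call begins. There is no depth.
- job_done(): hands the job in; it is judged then, once.
Trained networks look in the newest picture that a camera, given by its name, has taken for a name from the list of things; names that differ only in an ending like _2 or _b are one class to them, and where a whole thing is asked for, a point or a joint stands for the part that bears it (a point fixed in the world has none). Each returns a list of dicts, best first, with "p" (0 to 1); they miss things now and then, are a little off and sometimes report something else, mostly with a low value. They report only what shows in the picture. A call takes as long as a camera call. They do not tell look-alikes from the thing itself.
- optics.masks_of(name, camera): "region" (384x512 bool, what is visible of it) and "rect" ([left, top, width, height] in pixels, round what is visible of it).
The state is a dict: "clock": time; "qpos": joint angles; "qd": joint speeds; "joint_efforts": joint torques, N m; "position": TCP position; "tool_rot": TCP orientation; "force": force on the tool from outside, world axes, zero at the start; "moment": the same for the moment, N m; "grip_width": finger opening in m; "finger_force": force on a finger pad.
Only numpy, scipy, OpenCV 4.12 (cv2) and the standard library are available. Lean on these libraries where they do the work, as an engineer would, in place of code of your own. Each camera call takes 0.05 s, during which the arm holds its last target. There are 200 camera calls.

## Task

Take the sight window out of its wooden rack, lay it down flat on the bare bench with its tube pointing up and let go of it, then take it again by the tube and seat it in the round steel port. Put the retaining ring over the tube, feel for the port's entry slots, and screw the ring clockwise all the way to its stop, so that by itself it holds the window snugly pressed down. Leave the gasket, spool, gauge and wrench where they are.

Things in the scene. Friction and masses are not known exactly. Their poses are not given: they have to be found in the camera images.
- window: Steel sight window, 0.12 kg: flange 48 mm across, 8 mm thick, lower edge bevelled 3 mm, holding the glass; on it a viewing tube 20 mm across, 44 mm long. Origin at the centre of the flange's glass face, z along the tube. Starts on edge in the rack, axis level, 32 mm up. Centre of mass 10 mm from the glass face: set on its rim with the tube raised over 30 degrees it falls flat, tube up.
- window_tube (a point): Point on the window's axis, on the tube, 27 mm from the glass face: where fingers take it in the rack. The tube ends 52 mm from the glass face; its last 4 mm taper to 14 mm across.
- rack: Fixed wooden rack, base 80 x 70 x 8 mm, origin under its centre, x along the window's axis. Flange in a slot at the -x end (cheeks 19 mm high), tube pointing to +x, in a V saddle at x = 12 to 22 mm (32 mm high). From x = -16 to 12 mm the tube is free for fingers from above, closing along y; the window lifts straight out. Rack and ring may change places, left and right.
- ring: Retaining ring, plain steel, 0.15 kg, standing: 50 mm tall, bore 32 mm; collar 48 mm across up to 20 mm, its lowest 5 mm tapered (41 mm at the foot); round knurled grip 42 mm across from 20 to 50 mm. Two pins 6 mm thick stick out of the collar along +x and -x, to 31 mm from the axis, centres 9 mm up. Origin at the centre of the lower face, z up; a half turn makes no difference.
- port: Round steel port fixed to the bench, foot 100 mm across, socket 76 mm outside, bore 52.6 mm, 42 mm high. Origin on its axis at bench level. Behind it, seen from the robot, the bench round x = 0.66, y = 0 is bare for 70 mm. A sprung seat 14 mm above the origin carries the flange (yields from 4.5 N, 1.5 N per mm). Screwed home: ring's lower face about 19 mm, window origin about 11 mm up.
- port_rim (a point): Centre of the port's rim, 42 mm above the bench. Two opposite entry slots for the pins, 11 mm wide, lie on a diameter turned by an unknown angle, up to 0.6 rad either way, from this x axis: look, or press the pins lightly on the rim (ring's lower face 36 mm up) and turn until the ring sinks to 22 mm; there is 0.1 rad of play either way.
- port_thread (a point): Point on the axis, 31 mm above the bench, where the pins' centres are once the ring has sunk in. From there the ring turns only clockwise (seen from above): ramps draw it down 3 mm against the seat by 1.1 rad from the slots' middle, then run level to a hard stop at 1.4 rad; there it stays by itself.
- gasket: Bystander: white gasket ring 64 mm across, 8 mm thick; origin under its centre.
- spool: Bystander: short steel spool 51 mm across, 90 mm tall, with a flange at each end, standing; origin under its centre.
- gauge: Bystander: dial gauge lying flat, 107 x 68 x 31 mm; origin under its centre.
- wrench: Bystander: flat wrench 206 mm long, 30 mm wide, 8 mm thick; origin under its centre, length along its y.
Mind the look-alikes: they are no part of the job. Leave any green or purple look-alike of the ring alone.

How it is judged:
By the outcome, as a careful person would: the job done as asked, in the order asked, and still so for the second after the job is handed in, with the robot touching nothing.
It also fails if it takes over 72 s, if anything falls off the work surface, if the arm or the gripper's body presses on something with over 40 N, if the wrist force passes 120 N, or if a joint passes its speed limit or range.

## Working session

There is one attempt and no reset: what is moved stays moved. The work goes in short steps, Python scripts to look and compute and a shell command to move; the robot and the scene stay as the last step left them, time stands still between calls to the robot, and variables do not carry over. Pictures are saved under pics/ and viewed, at most 10 in all, crops included, and the job is handed in when it is done.

```bash
mkdir -p pics; cat > h.py <<'E'
import numpy as np, cv2
from workcell import monitor, optics, job_done
def ray(c,u,v):
    f=192/np.tan(np.radians(c['fovy'])/2); R=np.array(c['R']);t=np.array(c['t'])
    d=np.array([(u-c['cx'])/f,(v-c['cy'])/f,1.0])
    return -R.T@t, R.T@d
def at_z(c,u,v,z):
    o,d=ray(c,u,v); return o+d*(z-o[2])/d[2]
def proj(c,X):
    f=192/np.tan(np.radians(c['fovy'])/2)
    p=np.array(c['R'])@np.array(X)+np.array(c['t']); return np.array([f*p[0]/p[2]+c['cx'],f*p[1]/p[2]+c['cy']])
def st():
    s=monitor.observe(); print({k:np.round(s[k],3).tolist() for k in ('clock','position','tool_rot','force','grip_width','finger_force','qpos')})
E
python3 - <<'E'
from h import *
st()
ims=[]
for n in ('top','side'):
    c=optics.grab_frame(n); ims.append(c['frame']); cv2.imwrite(f'pics/{n}0.png',cv2.resize(c['frame'],(800,600),interpolation=cv2.INTER_CUBIC))
    print(n,c['fovy'],c['cx'],c['cy'],np.round(-np.array(c['R']).T@c['t'],3), np.round(c['R'],2).tolist())
    for k in ('window','rack','ring','port','gasket','spool','gauge','wrench'):
        for m in optics.masks_of(k,n)[:3]:
            r=m['region']; v,u=np.nonzero(r); print(k,round(m['p'],2),m['rect'],round(u.mean(),1),round(v.mean(),1),np.round(at_z(c,u.mean(),v.mean(),0.02),3))
E
```

```text
{'clock': 0.0, 'position': [0.277, 0.56, 0.231], 'tool_rot': [-3.14, 0.0, 2.682], 'force': [-0.709, 0.316, 0.707], 'grip_width': 0.085, 'finger_force': 0.0, 'qpos': [-1.181, 0.522, -0.036, 1.6, 0.021, 1.021, -0.113]}
top 44.5377181691817 260.95028792927013 194.21859266482755 [ 0.323 -0.088  1.28 ] [[0.05, -1.0, 0.01], [-0.98, -0.05, -0.2], [0.2, 0.0, -0.98]]
window 0.75 [308.5, 209.6, 13.3, 23.1] 316.9 222.5 [ 0.513 -0.24   0.02 ]
window 0.25 [214.8, 198.4, 34.1, 35.3] 231.1 218.6 [ 0.513 -0.007  0.02 ]
rack 0.71 [213.2, 197.0, 35.7, 35.2] 230.8 218.4 [ 0.513 -0.006  0.02 ]
rack 0.57 [300.1, 205.8, 36.2, 29.6] 316.9 219.9 [ 0.52 -0.24  0.02]
rack 0.55 [114.8, 259.3, 75.7, 17.5] 154.1 268.7 [0.369 0.189 0.02 ]
ring 0.8 [183.4, 164.1, 18.2, 20.0] 194.7 174.2 [0.632 0.101 0.02 ]
ring 0.74 [143.3, 170.1, 19.0, 17.8] 151.0 176.3 [0.62  0.221 0.02 ]
ring 0.55 [129.6, 231.3, 20.4, 16.4] 138.1 236.3 [0.453 0.24  0.02 ]
port 0.61 [210.5, 201.2, 37.2, 33.2] 230.8 217.3 [ 0.516 -0.006  0.02 ]
port 0.49 [306.3, 209.9, 15.8, 23.3] 317.3 222.2 [ 0.514 -0.241  0.02 ]
gasket 0.44 [290.5, 151.7, 19.7
[... 484 characters left out ...]
1 [229.0, 241.5, 35.9, 19.3] 246.6 250.3 [ 0.522 -0.269  0.02 ]
ring 0.63 [246.1, 158.7, 14.4, 17.6] 252.1 166.2 [0.534 0.176 0.02 ]
ring 0.61 [223.5, 149.6, 15.8, 15.6] 228.9 156.7 [0.45  0.246 0.02 ]
ring 0.48 [268.4, 151.2, 16.4, 16.3] 275.9 159.3 [0.618 0.231 0.02 ]
port 0.61 [229.8, 185.4, 35.1, 20.8] 247.0 200.9 [ 0.519 -0.043  0.02 ]
gasket 0.44 [300.8, 229.7, 18.0, 15.8] 307.4 237.1 [ 0.679 -0.213  0.02 ]
spool 0.87 [315.8, 153.7, 21.9, 32.8] 327.2 170.0 [0.788 0.156 0.02 ]
gauge 0.89 [177.9, 270.9, 33.9, 42.0] 195.6 287.2 [ 0.411 -0.396  0.02 ]
gauge 0.43 [197.6, 154.5, 13.1, 28.4] 204.5 168.6 [0.373 0.154 0.02 ]
wrench 0.69 [199.4, 154.9, 13.0, 30.0] 204.9 172.5 [0.377 0.127 0.02 ]
```

View pics/top0.png

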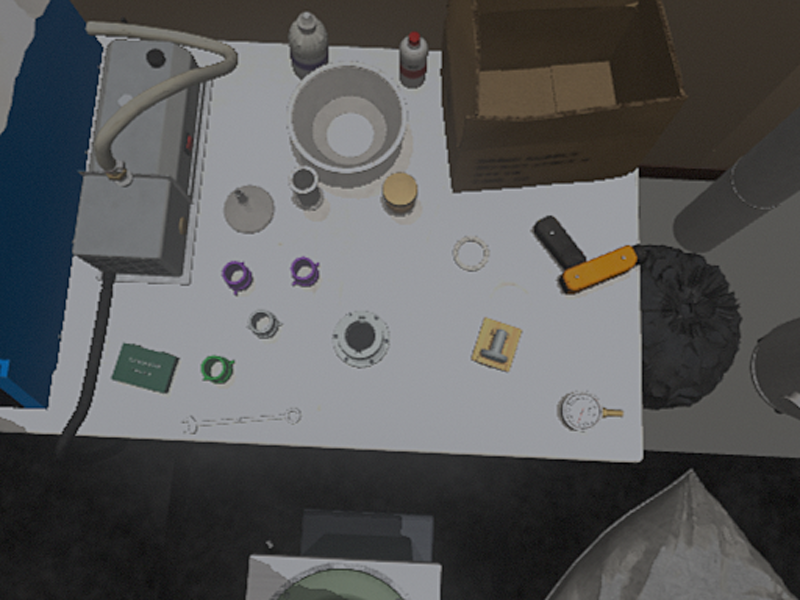

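View pics/side0.png

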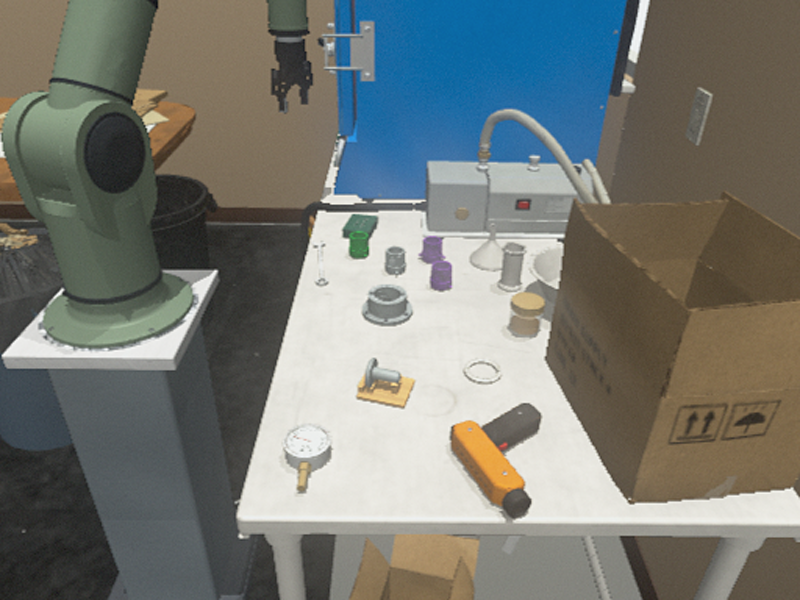

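Image shows (800x600 px): rings – green (217,369), purple (236,275) and (305,271), plain grey (263,323). The grey one fits "plain steel". Port is at (361,338), rack and window at (497,344) with the tube pointing up-image (+x). I'll confirm with one enlarged crop.

```bash
python3 - <<'E'
from h import *
c=optics.grab_frame('top'); f=c['frame']
a=cv2.resize(f[180:250,145:245],(800,560),interpolation=cv2.INTER_CUBIC)[:, :]
b=cv2.resize(f[195:245,295:340],None,fx=8,fy=8,interpolation=cv2.INTER_CUBIC)
a=cv2.resize(f[190:240,150:255],None,fx=7,fy=7,interpolation=cv2.INTER_CUBIC)
w=np.zeros((600,800,3),np.uint8); w[:350,:735]=a; b=cv2.resize(f[200:240,295:345],None,fx=6,fy=6,interpolation=cv2.INTER_CUBIC); w[355:595,:300]=b
s=optics.grab_frame('side'); b=cv2.resize(s['frame'][225:265,220:270],None,fx=6,fy=6,interpolation=cv2.INTER_CUBIC); w[355:595,310:610]=b
cv2.imwrite('pics/crop.png',w)
for n,X in dict(ringc=(168.3,206.7)).items(): print(n,at_z(c,*X,0.05))
# rack wood mask via colour
hsv=cv2.cvtColor(f,cv2.COLOR_BGR2HSV); m=np.zeros(f.shape[:2],np.uint8); m[195:245,290:345]=(cv2.inRange(hsv,(8,60,60),(30,255,255))[195:245,290:345])
pts=np.argwhere(m)[:,::-1].astype(np.float32)
W=np.array([at_z(c,u,v,0.008)[:2] for u,v in pts]).astype(np.float32)
print(len(pts),cv2.minAreaRect(W*1000))
E
```

```text
ringc [0.53206576 0.15949886 0.05      ]
516 ((521.6141967773438, -242.96958923339844), (68.49462890625, 79.21102142333984), 74.20135498046875)
```

View pics/crop.png

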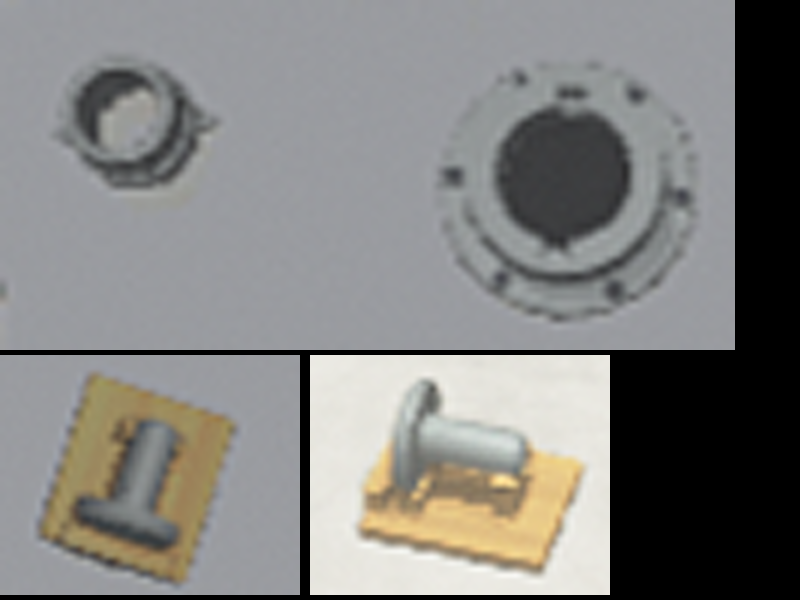

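Crop: the plain ring at crop (125,115) has pins at (60,135) and (210,122), so it is the steel one meant. The port slots show at (572,95) and (558,243). The window tube runs (127,520)→(155,430), flange at the robot side.

```bash
cat >> h.py <<'E'
from scipy.spatial.transform import Rotation as Ro
def R_tool(): return Ro.from_euler('xyz',monitor.observe()['tool_rot'])
def down(yaw,tilt=0):  # tool pointing down, then tilted about tool y
    return Ro.from_euler('xyz',[np.pi,0,yaw])*Ro.from_rotvec([0,tilt,0])
def go(p,R=None):
    s=monitor.observe(); r=R_tool(); d=r.inv().apply(np.array(p)-s['position'])*100
    print('shift cm (present tool axes)',np.round(d,2), 'rotvec', None if R is None else np.round((r.inv()*R).as_rotvec(),3))
E
python3 - <<'E'
from h import *
c=optics.grab_frame('top')
P=lambda u,v,z:np.round(at_z(c,u,v,z),4)
print('port',P(230.6,214.3,.042)); a=P(231.7,203.6,.042);b=P(229.7,224.7,.042);print(a,b,np.arctan2(*(a-b)[[1,0]]))
a=P(158.6,209.3,.009);b=P(180,207.4,.009);print('pins',a,b,(a+b)/2,np.arctan2(*(b-a)[[1,0]])); print('ringtop',P(150+121/7,190+112/7,.05))
go([0.52,-0.2425,0.18],down(2.866))
E
```

```text
port [ 0.5208 -0.0067  0.042 ]
[ 0.55   -0.0079  0.042 ] [ 0.4928 -0.006   0.042 ] -0.033204574666828364
pins [0.5305 0.1937 0.009 ] [0.5386 0.1355 0.009 ] [0.53455 0.1646  0.009  ] -1.4325093648107328
ringtop [0.5338 0.1624 0.05  ]
shift cm (present tool axes) [-57.37 -61.15   5.13] rotvec [ 0.    -0.    -0.184]
```

```bash
python3 -m handwheel '[{"dx":-4,"dy":-4.3},{"dx":-4,"dy":-4.3},{"dx":-4,"dy":-4.3},{"dx":-4,"dy":-4.3},{"dx":-4,"dy":-4.3},{"dx":-4,"dy":-4.3},{"dx":-4,"dy":-4.3},{"dx":-4,"dy":-4.3}]'
python3 -m handwheel '[{"dx":-4,"dy":-4.3,"wz":-0.09},{"dx":-4,"dy":-4.3,"wz":-0.09},{"dx":-4,"dy":-4.3},{"dx":-4,"dy":-4.3},{"dx":-4,"dy":-4.3},{"dx":-4,"dy":-4.3}]'
python3 -c "
from h import *
st(); go([0.52,-0.2425,0.18],down(2.866))"
```

```text
{'clock': 1.05, 'position': [0.277, 0.56, 0.231], 'tool_rot': [3.142, -0.0, 2.682], 'force': [0.716, 0.044, 0.396], 'grip_width': 0.085, 'finger_force': 0.0, 'qpos': [-1.181, 0.521, -0.036, 1.599, 0.021, 1.021, -0.113]}
shift cm (present tool axes) [-57.37 -61.15   5.13] rotvec [ 0.    -0.    -0.184]schema error: expected keys dx, dy, dz, wx, wy, wz, claw
schema error: expected keys dx, dy, dz, wx, wy, wz, claw
```

```bash
python3 -m handwheel '[{"dx":-4,"dy":-4.3,"dz":0,"wx":0,"wy":0,"wz":0,"claw":100},{"dx":-4,"dy":-4.3,"dz":0,"wx":0,"wy":0,"wz":0,"claw":100},{"dx":-4,"dy":-4.3,"dz":0,"wx":0,"wy":0,"wz":0,"claw":100},{"dx":-4,"dy":-4.3,"dz":0,"wx":0,"wy":0,"wz":0,"claw":100},{"dx":-4,"dy":-4.3,"dz":0,"wx":0,"wy":0,"wz":0,"claw":100},{"dx":-4,"dy":-4.3,"dz":0,"wx":0,"wy":0,"wz":0,"claw":100},{"dx":-4,"dy":-4.3,"dz":0,"wx":0,"wy":0,"wz":0,"claw":100},{"dx":-4,"dy":-4.3,"dz":0,"wx":0,"wy":0,"wz":0,"claw":100}]'
python3 -c "
from h import *
st(); go([0.52,-0.2425,0.18],down(2.866))"
```

```text
clock: 2.05
position: [0.4118, 0.108, 0.2316]
tool_rot: [3.141, 0.001, 2.682]
force: [1.2, 1.4, 0.0]
grip_width: 0.0853
finger_force: 0.0
{'clock': 2.05, 'position': [0.412, 0.108, 0.232], 'tool_rot': [3.141, 0.001, 2.682], 'force': [1.213, 1.438, 0.019], 'grip_width': 0.085, 'finger_force': 0.0, 'qpos': [-0.503, 0.203, 0.125, 2.099, -0.034, 0.84, 0.753]}
shift cm (present tool axes) [-25.24 -26.62   5.16] rotvec [ 0.001  0.001 -0.184]
```

```bash
python3 -m handwheel '[{"dx":-4.2,"dy":-4.4,"dz":0.8,"wx":0,"wy":0,"wz":0,"claw":100},{"dx":-4.2,"dy":-4.4,"dz":0.8,"wx":0,"wy":0,"wz":0,"claw":100},{"dx":-4.2,"dy":-4.4,"dz":0.8,"wx":0,"wy":0,"wz":0,"claw":100},{"dx":-4.2,"dy":-4.4,"dz":0.8,"wx":0,"wy":0,"wz":0,"claw":100},{"dx":-4.2,"dy":-4.4,"dz":1,"wx":0,"wy":0,"wz":0,"claw":100},{"dx":-4.2,"dy":-4.4,"dz":1,"wx":0,"wy":0,"wz":0,"claw":100},{"dx":0,"dy":0,"dz":0,"wx":0,"wy":0,"wz":-0.092,"claw":100},{"dx":0,"dy":0,"dz":0,"wx":0,"wy":0,"wz":-0.092,"claw":100}]'
python3 -m handwheel '[{"dx":0,"dy":0,"dz":0,"wx":0,"wy":0,"wz":0,"claw":100}]' >/dev/null
python3 - <<'E'
from h import *
st(); go([0.52,-0.2425,0.1],down(2.866))
c=optics.grab_frame('wrist'); print(c['fovy'],c['cx'],c['cy'],c['R'],c['t'])
cv2.imwrite('pics/w1.png',cv2.resize(c['frame'],(800,600)))
f=192/np.tan(np.radians(c['fovy'])/2)
def pw(X):
    p=np.array(c['R'])@X+c['t']; th=np.arctan2(np.hypot(p[0],p[1]),p[2]); ph=np.arctan2(p[1],p[0]); return np.round(np.array([c['cx']+f*th*np.cos(ph),c['cy']+f*th*np.sin(ph)])*800/512,1)
ry=-0.276; ax=np.array([np.cos(ry),np.sin(ry),0]); C=np.array([.522,-.243,0])
for x in (-29,-21,-2,23): print(x,pw(C+ax*x/1000+[0,0,.032]))
for x in (-40,40):
  for y in (-35,35): print(x,y,pw(C+ax*x/1000+np.array([-ax[1],ax[0],0])*y/1000+[0,0,.008]))
E
```

```text
clock: 3.05
position: [0.5199, -0.2394, 0.1789]
tool_rot: [-3.141, -0.001, 2.867]
force: [-0.1, 1.0, 0.3]
grip_width: 0.0851
finger_force: 0.0
{'clock': 3.175, 'position': [0.52, -0.239, 0.179], 'tool_rot': [3.141, 0.0, 2.865], 'force': [-0.171, 0.014, -0.625], 'grip_width': 0.086, 'finger_force': 0.0, 'qpos': [0.186, 0.508, 0.196, 1.802, -0.128, 0.844, 1.738]}
shift cm (present tool axes) [-0.09 -0.36  7.93] rotvec [ 0.     0.    -0.001]
65.70646984690485 254.34711503933025 189.82613965136562 [[ 0.27365476  0.96182622 -0.00184345]
 [ 0.9258486  -0.26289828  0.27145693]
 [ 0.26060975 -0.07599223 -0.96244882]] [ 0.08819136 -0.56455582  0.17515071]
-29 [393.  238.5]
-21 [393.  250.9]
-2 [393.1 280.1]
23 [393.3 317.1]
-40 -35 [341.9 217.6]
-40 35 [445.  217.4]
40 -35 [345.2 328.9]
40 35 [442.4 328.9]
```

View pics/w1.png

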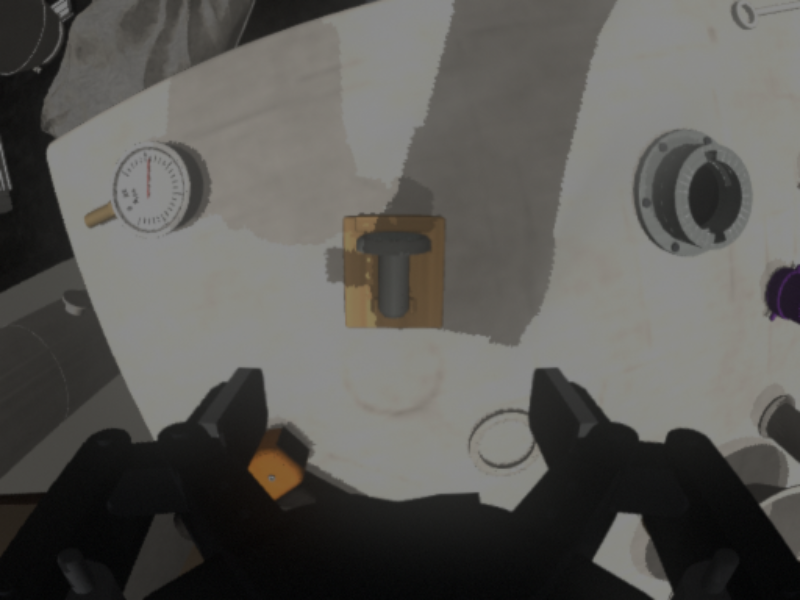

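Wrist view: rack corners at (345,217), (445,216), (346,328), (442,328) and the tube on column 394 match the prediction within a pixel or two. Descending and gripping.

```bash
python3 -m handwheel '[{"dx":0,"dy":-0.3,"dz":4,"wx":0,"wy":0,"wz":0,"claw":100},{"dx":0,"dy":0,"dz":5,"wx":0,"wy":0,"wz":0,"claw":100},{"dx":0,"dy":0,"dz":4,"wx":0,"wy":0,"wz":0,"claw":100},{"dx":0,"dy":0,"dz":2.5,"wx":0,"wy":0,"wz":0,"claw":100},{"dx":0,"dy":0,"dz":1,"wx":0,"wy":0,"wz":0,"claw":100},{"dx":0,"dy":0,"dz":0,"wx":0,"wy":0,"wz":0,"claw":100}]'
python3 -m handwheel '[{"dx":0,"dy":0,"dz":0,"wx":0,"wy":0,"wz":0,"claw":30},{"dx":0,"dy":0,"dz":0,"wx":0,"wy":0,"wz":0,"claw":10},{"dx":0,"dy":0,"dz":0,"wx":0,"wy":0,"wz":0,"claw":10},{"dx":0,"dy":0,"dz":0,"wx":0,"wy":0,"wz":0,"claw":10},{"dx":0,"dy":0,"dz":0,"wx":0,"wy":0,"wz":0,"claw":10},{"dx":0,"dy":0,"dz":0,"wx":0,"wy":0,"wz":0,"claw":10}]' 50
```

```text
clock: 3.98
position: [0.5193, -0.2415, 0.0144]
tool_rot: [-3.141, -0.0, 2.865]
force: [0.6, -0.2, 0.2]
grip_width: 0.0853
finger_force: 0.0
clock: 4.72
position: [0.5195, -0.2416, 0.0146]
tool_rot: [-3.142, 0.0, 2.866]
force: [-0.4, 0.7, 5.9]
grip_width: 0.0187
finger_force: 48.6
```

```bash
python3 -m handwheel '[{"dx":0,"dy":0,"dz":-1,"wx":0,"wy":0,"wz":0,"claw":10},{"dx":0,"dy":0,"dz":-3,"wx":0,"wy":0,"wz":0,"claw":10},{"dx":0,"dy":0,"dz":-4,"wx":0,"wy":0,"wz":0,"claw":10},{"dx":0,"dy":0,"dz":-4,"wx":0,"wy":0,"wz":0,"claw":10},{"dx":0,"dy":0,"dz":-2,"wx":0,"wy":0,"wz":0,"claw":10},{"dx":0,"dy":0,"dz":0,"wx":0,"wy":0,"wz":-0.17,"claw":10},{"dx":0,"dy":0,"dz":0,"wx":0,"wy":0,"wz":0,"claw":10}]'
python3 -c "
from h import *
st(); go([0.66,-0.07,0.15],down(3.035,-0.95))"
```

```text
clock: 5.6
position: [0.5192, -0.2416, 0.1549]
tool_rot: [3.141, 0.001, 3.035]
force: [-0.6, -0.2, -2.1]
grip_width: 0.0185
finger_force: 49.0
{'clock': 5.6, 'position': [0.519, -0.242, 0.155], 'tool_rot': [3.141, 0.001, 3.035], 'force': [-0.59, -0.178, -2.097], 'grip_width': 0.019, 'finger_force': 48.973, 'qpos': [0.228, 0.538, 0.146, 1.819, -0.105, 0.792, 1.892]}
shift cm (present tool axes) [-12.17  18.56   0.5 ] rotvec [ 0.    -0.949 -0.   ]
```

```bash
python3 -m handwheel '[{"dx":-3,"dy":4.6,"dz":0,"wx":0,"wy":0,"wz":0,"claw":10},{"dx":-3,"dy":4.6,"dz":0,"wx":0,"wy":0,"wz":0,"claw":10},{"dx":-3,"dy":4.6,"dz":0,"wx":0,"wy":0,"wz":0,"claw":10},{"dx":-3.2,"dy":4.7,"dz":0,"wx":0,"wy":0,"wz":0,"claw":10},{"dx":0,"dy":0,"dz":0,"wx":0,"wy":-0.16,"wz":0,"claw":10},{"dx":0,"dy":0,"dz":0,"wx":0,"wy":-0.16,"wz":0,"claw":10},{"dx":0,"dy":0,"dz":0,"wx":0,"wy":-0.16,"wz":0,"claw":10},{"dx":0,"dy":0,"dz":0,"wx":0,"wy":-0.16,"wz":0,"claw":10}]'
python3 -m handwheel '[{"dx":0,"dy":0,"dz":0,"wx":0,"wy":-0.16,"wz":0,"claw":10},{"dx":0,"dy":0,"dz":0,"wx":0,"wy":-0.15,"wz":0,"claw":10},{"dx":0,"dy":0,"dz":0,"wx":0,"wy":0,"wz":0,"claw":10}]'
python3 - <<'E'
from h import *
st()
R=R_tool(); p=monitor.observe()['position']; print(R.as_matrix().round(3))
G=p-0.019*R.apply([0,0,1]); a=-R.apply([1,0,0]); th=np.arcsin(a[2]); print('G',G,'tilt',np.degrees(th))
low=min(-27*np.sin(th)-21*np.cos(th),-24*np.sin(th)-24*np.cos(th)); print('lowest rim z mm',G[2]*1000+low)
d=R.inv().apply([0,0,-(G[2]+low/1000)])*100; print('shift to touch cm',d.round(2))
c=optics.grab_frame('wrist');s=optics.grab_frame('side'); w=np.hstack([cv2.resize(c['frame'],(400,300)),cv2.resize(s['frame'][100:250,200:400],(400,300))]); cv2.imwrite('pics/w2.png',w)
E
```

```text
clock: 6.6
position: [0.6438, -0.0757, 0.1443]
tool_rot: [-3.124, 0.447, 3.03]
force: [0.9, -0.5, -0.7]
grip_width: 0.0182
finger_force: 49.3
clock: 6.98
position: [0.629, -0.0895, 0.1326]
tool_rot: [-3.081, 0.44, 3.032]
force: [-0.7, 0.7, -1.4]
grip_width: 0.0184
finger_force: 49.3
{'clock': 6.975, 'position': [0.629, -0.09, 0.133], 'tool_rot': [-3.081, 0.44, 3.032], 'force': [-0.735, 0.724, -1.421], 'grip_width': 0.018, 'finger_force': 49.276, 'qpos': [0.011, 0.517, -0.026, 2.045, 0.698, 0.194, 0.777]}
[[-0.899  0.135  0.416]
 [ 0.099  0.989 -0.107]
 [-0.426 -0.055 -0.903]]
G [ 0.62112059 -0.08747584  0.14975592] tilt 25.202084022622277
lowest rim z mm 117.82094693711112
shift to touch cm [ 5.02  0.65 10.64]
```

View pics/w2.png

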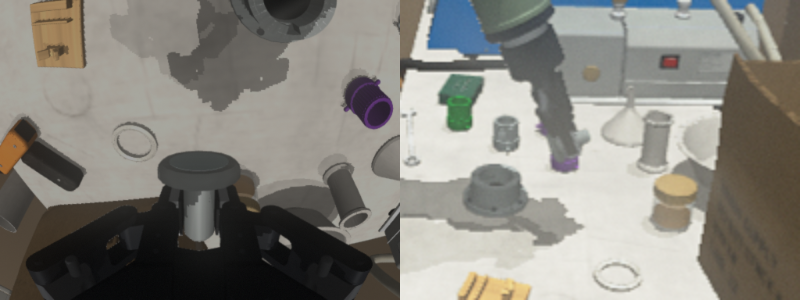

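Picture shows the window held well by the tube; forward tilt stopped at joint 6's limit (25°). I'll tilt sideways instead: straighten, turn the tube towards -y, tilt about tool y.

```bash
python3 -c "
from h import *
R=down(3.035); go([0.64,-0.07,0.17],R)"
python3 -m handwheel '[{"dx":0,"dy":0,"dz":-2,"wx":0,"wy":0.15,"wz":0,"claw":10},{"dx":0,"dy":0,"dz":-1,"wx":0.02,"wy":0.15,"wz":0,"claw":10},{"dx":0,"dy":0,"dz":0,"wx":0.02,"wy":0.14,"wz":0,"claw":10},{"dx":0,"dy":0,"dz":0,"wx":0,"wy":0,"wz":0.18,"claw":10},{"dx":0,"dy":0,"dz":0,"wx":0,"wy":0,"wz":0.18,"claw":10},{"dx":0,"dy":0,"dz":0,"wx":0,"wy":0,"wz":0.18,"claw":10},{"dx":0,"dy":0,"dz":0,"wx":0,"wy":0,"wz":0.18,"claw":10},{"dx":0,"dy":0,"dz":0,"wx":0,"wy":0,"wz":0.18,"claw":10}]'
python3 -m handwheel '[{"dx":0,"dy":0,"dz":0,"wx":0,"wy":0,"wz":0.18,"claw":10},{"dx":0,"dy":0,"dz":0,"wx":0,"wy":0,"wz":0.18,"claw":10},{"dx":0,"dy":0,"dz":0,"wx":0,"wy":0,"wz":0.18,"claw":10},{"dx":0,"dy":0,"dz":0,"wx":0,"wy":0,"wz":0,"claw":10}]'
python3 -c "
from h import *
st(); go([0.64,-0.07,0.15],down(1.571))"
```

```text
shift cm (present tool axes) [-2.31  1.8  -3.11] rotvec [-0.06   0.44  -0.015]
clock: 8.07
position: [0.623, -0.0868, 0.1496]
tool_rot: [-3.129, 0.115, 2.096]
force: [-0.4, 0.9, -0.9]
grip_width: 0.0184
finger_force: 49.3
clock: 8.57
position: [0.6231, -0.087, 0.1496]
tool_rot: [3.094, 0.107, 1.559]
force: [0.5, 0.6, -0.4]
grip_width: 0.0186
finger_force: 49.3
{'clock': 8.575, 'position': [0.623, -0.087, 0.15], 'tool_rot': [3.094, 0.107, 1.559], 'force': [0.477, 0.598, -0.382], 'grip_width': 0.019, 'finger_force': 49.267, 'qpos': [0.005, 0.594, -0.024, 1.716, 0.171, 0.793, -0.142]}
shift cm (present tool axes) [ 1.71  1.67 -0.14] rotvec [ 0.047  0.107 -0.009]
```

```bash
python3 -m handwheel '[{"dx":1,"dy":1.2,"dz":-0.5,"wx":0.05,"wy":0,"wz":0,"claw":10},{"dx":0,"dy":0,"dz":0,"wx":0,"wy":-0.15,"wz":0,"claw":10},{"dx":0,"dy":0,"dz":0,"wx":0,"wy":-0.15,"wz":0,"claw":10},{"dx":0,"dy":0,"dz":0,"wx":0,"wy":-0.15,"wz":0,"claw":10},{"dx":0,"dy":0,"dz":0,"wx":0,"wy":-0.15,"wz":0,"claw":10},{"dx":0,"dy":0,"dz":0,"wx":0,"wy":-0.15,"wz":0,"claw":10},{"dx":0,"dy":0,"dz":0,"wx":0,"wy":-0.1,"wz":0,"claw":10},{"dx":0,"dy":0,"dz":0,"wx":0,"wy":0,"wz":0,"claw":10}]'
cat >> h.py <<'E'
def tilted():
    st(); R=R_tool(); p=monitor.observe()['position']
    G=p-0.019*R.apply([0,0,1]); a=-R.apply([1,0,0]); th=np.arcsin(a[2]); print('G',G,'tilt',np.degrees(th),'a',a.round(3))
    low=min(-27*np.sin(th)-21*np.cos(th),-24*np.sin(th)-24*np.cos(th)); h=G[2]*1000+low; print('lowest rim z mm',h)
    print('shift to touch cm',(R.inv().apply([0,0,-h/10])).round(2))
E
python3 -c "
from h import *
tilted()"
```

```text
clock: 9.57
position: [0.6342, -0.0759, 0.1517]
tool_rot: [-3.126, 0.958, 1.575]
force: [0.1, 0.2, -0.9]
grip_width: 0.0182
finger_force: 49.4
{'clock': 9.575, 'position': [0.634, -0.076, 0.152], 'tool_rot': [-3.126, 0.958, 1.575], 'force': [0.11, 0.199, -0.879], 'grip_width': 0.018, 'finger_force': 49.38, 'qpos': [-0.604, 0.898, 0.359, 1.622, 0.676, 1.144, -0.771]}
G [ 0.63441053 -0.06039056  0.16266142] tilt 54.91345821195543 a [ 0.002 -0.575  0.818]
lowest rim z mm 128.4966571940932
shift to touch cm [10.51  0.12  7.39]
```

```bash
python3 -m handwheel '[{"dx":2.4,"dy":0,"dz":1.7,"wx":0,"wy":0,"wz":0,"claw":10},{"dx":2.4,"dy":0,"dz":1.7,"wx":0,"wy":0,"wz":0,"claw":10},{"dx":2.4,"dy":0,"dz":1.7,"wx":0,"wy":0,"wz":0,"claw":10},{"dx":1.6,"dy":0,"dz":1.1,"wx":0,"wy":0,"wz":0,"claw":10},{"dx":0.8,"dy":0,"dz":0.55,"wx":0,"wy":0,"wz":0,"claw":10},{"dx":0.4,"dy":0,"dz":0.27,"wx":0,"wy":0,"wz":0,"claw":10},{"dx":0,"dy":0,"dz":0,"wx":0,"wy":0,"wz":0,"claw":10}]'
python3 -c "
from h import *
tilted()"
```

```text
clock: 10.45
position: [0.6347, -0.0783, 0.0322]
tool_rot: [-3.139, 0.96, 1.56]
force: [-1.1, -0.3, -1.6]
grip_width: 0.0183
finger_force: 49.4
{'clock': 10.45, 'position': [0.635, -0.078, 0.032], 'tool_rot': [-3.139, 0.96, 1.56], 'force': [-1.091, -0.315, -1.62], 'grip_width': 0.018, 'finger_force': 49.367, 'qpos': [-0.589, 1.088, 0.339, 1.6, 0.682, 1.024, -0.903]}
G [ 0.63494447 -0.06277819  0.04311675] tilt 54.983773238923476 a [-0.006 -0.574  0.819]
lowest rim z mm 8.954054904072564
shift to touch cm [0.73 0.   0.51]
```

```bash
python3 -m handwheel '[{"dx":0.4,"dy":0,"dz":0.28,"wx":0,"wy":0,"wz":0,"claw":10},{"dx":0.17,"dy":0,"dz":0.12,"wx":0,"wy":0,"wz":0,"claw":10},{"dx":0.08,"dy":0,"dz":0.06,"wx":0,"wy":0,"wz":0,"claw":10},{"dx":0,"dy":0,"dz":0,"wx":0,"wy":0,"wz":0,"claw":10}]'
python3 -m handwheel '[{"dx":0.08,"dy":0,"dz":0.06,"wx":0,"wy":0,"wz":0,"claw":10},{"dx":0,"dy":0,"dz":0,"wx":0,"wy":0,"wz":0,"claw":10}]'
python3 -c "
from h import *
tilted()"
```

```text
clock: 10.95
position: [0.6345, -0.0784, 0.0239]
tool_rot: [-3.138, 0.96, 1.56]
force: [-0.2, 0.0, -1.9]
grip_width: 0.0186
finger_force: 49.4
clock: 11.2
position: [0.6346, -0.0785, 0.0233]
tool_rot: [-3.139, 0.961, 1.559]
force: [-1.0, 2.0, 5.2]
grip_width: 0.0183
finger_force: 49.9
{'clock': 11.2, 'position': [0.635, -0.079, 0.023], 'tool_rot': [-3.139, 0.961, 1.559], 'force': [-0.959, 1.965, 5.232], 'grip_width': 0.018, 'finger_force': 49.883, 'qpos': [-0.589, 1.103, 0.338, 1.596, 0.682, 1.017, -0.912]}
G [ 0.63482099 -0.06296762  0.03423358] tilt 55.04060972428815 a [-0.007 -0.573  0.82 ]
lowest rim z mm 0.07259612623833789
shift to touch cm [0.01 0.   0.  ]
```

```bash
python3 -m handwheel '[{"dx":0,"dy":0,"dz":0,"wx":0,"wy":0,"wz":0,"claw":60},{"dx":0,"dy":0,"dz":0,"wx":0,"wy":0,"wz":0,"claw":100},{"dx":0,"dy":0,"dz":0,"wx":0,"wy":0,"wz":0,"claw":100},{"dx":0,"dy":0,"dz":0,"wx":0,"wy":0,"wz":0,"claw":100},{"dx":0,"dy":0,"dz":0,"wx":0,"wy":0,"wz":0,"claw":100},{"dx":0,"dy":0,"dz":0,"wx":0,"wy":0,"wz":0,"claw":100}]'
python3 - <<'E'
from h import *
st()
c=optics.grab_frame('wrist');s=optics.grab_frame('side'); w=np.hstack([cv2.resize(c['frame'],(400,300)),cv2.resize(s['frame'][125:250,220:345],(400,300))]); cv2.imwrite('pics/w3.png',w)
E
```

```text
clock: 11.95
position: [0.6345, -0.0784, 0.0229]
tool_rot: [-3.138, 0.96, 1.56]
force: [-0.7, -0.3, -0.3]
grip_width: 0.0856
finger_force: 0.0
{'clock': 11.95, 'position': [0.635, -0.078, 0.023], 'tool_rot': [-3.138, 0.96, 1.56], 'force': [-0.736, -0.329, -0.33], 'grip_width': 0.086, 'finger_force': 0.0, 'qpos': [-0.589, 1.104, 0.338, 1.596, 0.682, 1.016, -0.912]}
```

View pics/w3.png

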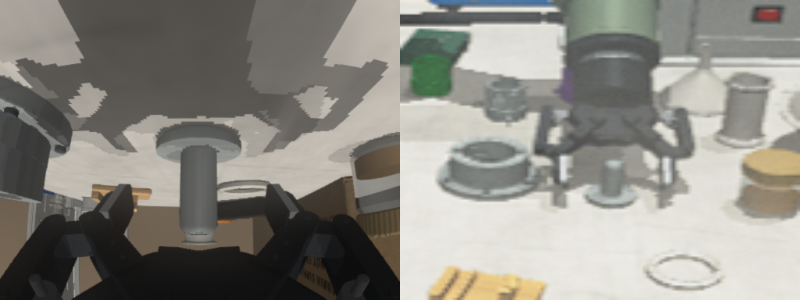

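Right: window stands flat with tube up at (610,185), between the open fingers, touching nothing. Left: the same seen from the hand. Backing off and straightening.

```bash
python3 -m handwheel '[{"dx":0,"dy":0,"dz":-2,"wx":0,"wy":0,"wz":0,"claw":100},{"dx":0,"dy":0,"dz":-4,"wx":0,"wy":0,"wz":0,"claw":100},{"dx":0,"dy":0,"dz":-4,"wx":0,"wy":0,"wz":0,"claw":100},{"dx":-4,"dy":0,"dz":-3,"wx":0,"wy":0,"wz":0,"claw":100},{"dx":-4,"dy":0,"dz":-1,"wx":0,"wy":0.16,"wz":0,"claw":100},{"dx":0,"dy":0,"dz":0,"wx":0,"wy":0.16,"wz":0,"claw":100},{"dx":0,"dy":0,"dz":0,"wx":0,"wy":0.16,"wz":0,"claw":100},{"dx":0,"dy":0,"dz":0,"wx":0,"wy":0.16,"wz":0,"claw":100}]'
python3 -m handwheel '[{"dx":0,"dy":0,"dz":0,"wx":0,"wy":0.16,"wz":0,"claw":100},{"dx":0,"dy":0,"dz":0,"wx":0,"wy":0.16,"wz":0,"claw":100},{"dx":0,"dy":0,"dz":0,"wx":0,"wy":0,"wz":0,"claw":100}]'
cat >> h.py <<'E'
def wray(c,u,v):
    f=192/np.tan(np.radians(c['fovy'])/2); x=u-c['cx'];y=v-c['cy'];r=np.hypot(x,y)+1e-9;th=r/f
    d=np.array([np.sin(th)*x/r,np.sin(th)*y/r,np.cos(th)]);R=np.array(c['R']);return -R.T@np.array(c['t']),R.T@d
def wz_(c,u,v,z):
    o,d=wray(c,u,v); return o+d*(z-o[2])/d[2]
E
python3 - <<'E'
from h import *
st()
c=optics.grab_frame('wrist'); cv2.imwrite('pics/w4.png',cv2.resize(c['frame'],(800,600)))
for n in ('window','port','ring'):
  for m in optics.masks_of(n,'wrist')[:3]:
    v,u=np.nonzero(m['region']); print(n,round(m['p'],2),np.round(m['rect'],1),np.round(wz_(c,u.mean(),v.mean(),.01),4))
go([.63,-.04,.2],down(1.571))
E
```

```text
clock: 13.05
position: [0.6362, -0.008, 0.1706]
tool_rot: [3.141, 0.314, 1.559]
force: [-0.0, 0.4, -1.0]
grip_width: 0.0854
finger_force: 0.0
clock: 13.42
position: [0.6359, -0.0136, 0.1703]
tool_rot: [-3.141, -0.001, 1.551]
force: [-0.3, -0.8, -0.2]
grip_width: 0.0852
finger_force: 0.0
{'clock': 13.425, 'position': [0.636, -0.014, 0.17], 'tool_rot': [-3.141, -0.001, 1.551], 'force': [-0.324, -0.775, -0.175], 'grip_width': 0.085, 'finger_force': 0.0, 'qpos': [-0.023, 0.605, -0.072, 1.623, 0.051, 0.916, -0.133]}
window 0.72 [232.7 183.4  41.7  42. ] [ 0.6339 -0.0446  0.01  ]
port 0.61 [117.2 123.9  77.2  88.7] [ 5.288e-01 -2.000e-04  1.000e-02]
ring 0.77 [126.1   0.9  52.9  34.9] [0.5304 0.1635 0.01  ]
ring 0.66 [222.1  33.2  51.2  55.5] [0.6311 0.1041 0.01  ]
ring 0.62 [234.  180.   45.9  44.5] [ 0.6337 -0.0447  0.01  ]
shift cm (present tool axes) [-3.24 -0.54 -3.11] rotvec [-0.002  0.001 -0.011]
```

View pics/w4.png

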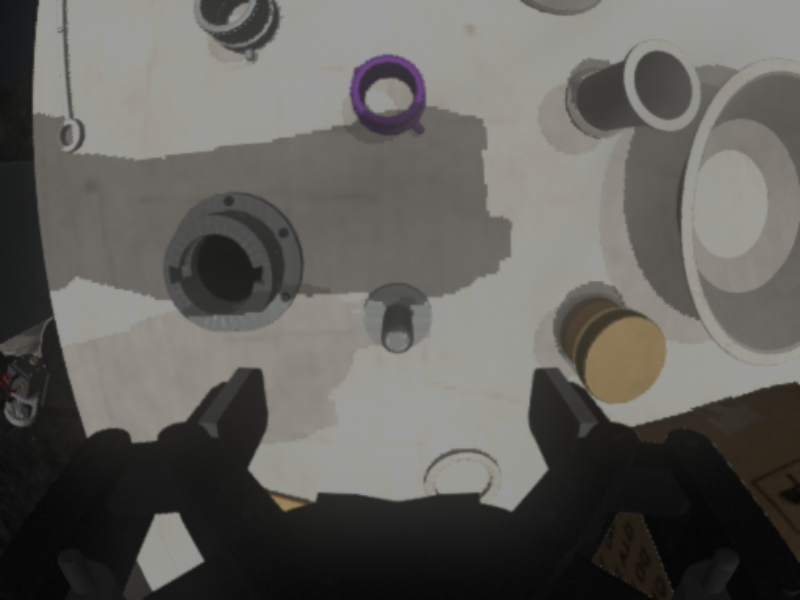

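Wrist view: window flange centre (398,318), tube tip (398,341), port rim centre about (218,271) with slots at (176,272) and (259,272).

```bash
python3 - <<'E'
from h import *
c=optics.grab_frame('wrist'); k=512/800
print('flange',wz_(c,398*k,318*k,.008)); print('tip',wz_(c,398*k,341*k,.052)); print('rim',wz_(c,218*k,271*k,.042))
a=wz_(c,176*k,272.5*k,.042);b=wz_(c,259*k,272*k,.042);print(a,b,np.arctan2(*(b-a)[[1,0]]),(a+b)/2)
go([.6335,-.0445,.1],down(1.571))
E
```

```text
flange [ 0.63414253 -0.04050615  0.008     ]
tip [ 0.63422617 -0.0402929   0.052     ]
rim [0.52193156 0.0023703  0.042     ]
[0.49150015 0.00217745 0.042     ] [0.54938357 0.00110263 0.042     ] -0.018566648777843035 [0.52044186 0.00164004 0.042     ]
shift cm (present tool axes) [-3.69 -0.16  6.88] rotvec [-0.002  0.001 -0.011]
```

```bash
python3 -m handwheel '[{"dx":0.6,"dy":-5.8,"dz":0,"wx":0,"wy":0,"wz":0,"claw":100},{"dx":0.6,"dy":-5.8,"dz":0,"wx":0,"wy":0,"wz":0,"claw":100},{"dx":0,"dy":0,"dz":0,"wx":0,"wy":0,"wz":0,"claw":100}]'
python3 - <<'E'
from h import *
st()
c=optics.grab_frame('wrist'); f=c['frame']
np.save('w5.npy',f)
import pickle; pickle.dump(c,open('w5.pkl','wb'))
cr=f[130:250,175:335]; cv2.imwrite('pics/w5.png',cv2.resize(cr,(800,600),interpolation=cv2.INTER_CUBIC))
for m in optics.masks_of('port','wrist')[:1]:
    v,u=np.nonzero(m['region']); print(round(m['p'],2),np.round(m['rect'],1),u.mean(),v.mean(),np.round(wz_(c,u.mean(),v.mean(),.02),4))
E
```

```text
clock: 14.05
position: [0.5161, 0.0055, 0.169]
tool_rot: [-3.137, 0.001, 1.561]
force: [1.7, 0.7, 0.1]
grip_width: 0.0853
finger_force: 0.0
{'clock': 14.05, 'position': [0.516, 0.005, 0.169], 'tool_rot': [-3.137, 0.001, 1.561], 'force': [1.671, 0.672, 0.095], 'grip_width': 0.085, 'finger_force': 0.0, 'qpos': [-0.059, 0.436, -0.087, 1.939, 0.053, 0.774, -0.186]}
0.85 [214.6 135.9  92.8  77. ] 259.1655242447322 175.1990352881442 [0.5191 0.0066 0.02  ]
```

View pics/w5.png

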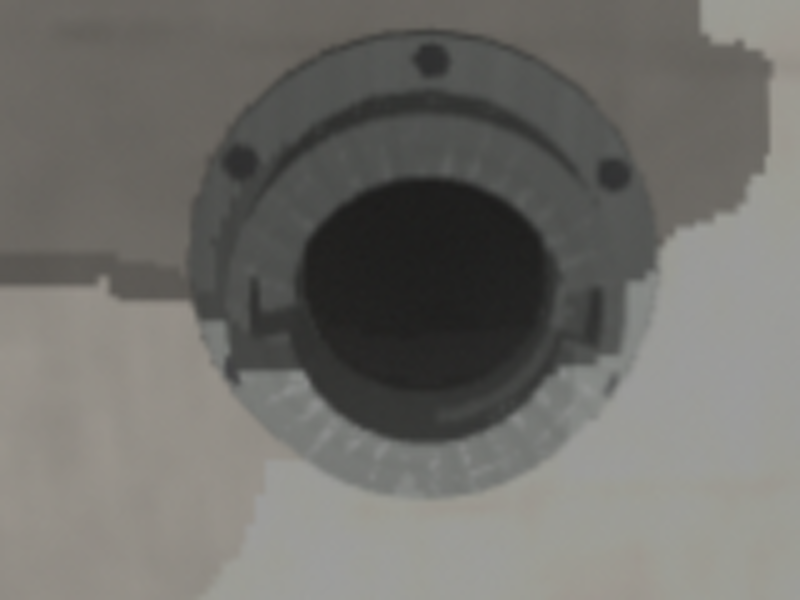

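Crop: bore rim centre at about (427,306), slot outer ends at (255,307) and (597,317), i.e. nearly along world x.

```bash
python3 - <<'E'
from h import *
import pickle; c=pickle.load(open('w5.pkl','rb'))
P=lambda x,y,z=.042: wz_(c,175+x/5-.4,130+y/5-.4,z)
print(P(427,303),P(427,309)); a=P(255,307);b=P(597,317);print((a+b)/2,np.arctan2(*(b-a)[[1,0]]))
print('bore',P(298,309)-P(555,309),P(427,175)-P(427,443)); print('foot L R',P(188,265,.008),P(658,270,.008))
t=optics.grab_frame('top'); print(proj(t,[.521,0.0015,.042]),proj(t,[.634,-.0405,.052]))
go([.634,-.0405,.17],down(1.571))
E
```

```text
[ 0.51963803 -0.0028291   0.042     ] [ 0.51963176 -0.00400821  0.042     ]
[ 0.51951884 -0.00460903  0.042     ] -0.039511820267428326
bore [-0.04867485  0.00044021  0.        ] [0.00027943 0.05290863 0.        ]
foot L R [ 0.46930934 -0.00372692  0.008     ] [ 0.56934242 -0.00571559  0.008     ]
[227.53716587 214.08788145] [245.3957666  172.92589891]
shift cm (present tool axes) [-4.41 11.36 -0.08] rotvec [-0.001  0.    -0.012]
```

```bash
python3 -m handwheel '[{"dx":-1.4,"dy":3.8,"dz":0,"wx":0,"wy":0,"wz":0,"claw":100},{"dx":-1.5,"dy":3.8,"dz":0,"wx":0,"wy":0,"wz":0,"claw":100},{"dx":-1.5,"dy":3.8,"dz":0,"wx":0,"wy":0,"wz":0,"claw":100},{"dx":0,"dy":0,"dz":4,"wx":0,"wy":0,"wz":0,"claw":100},{"dx":0,"dy":0,"dz":0,"wx":0,"wy":0,"wz":0,"claw":100}]'
python3 - <<'E'
from h import *
st()
c=optics.grab_frame('wrist')
for m in optics.masks_of('window','wrist')[:1]:
    v,u=np.nonzero(m['region']); x,y,w,h=m['rect']; print(round(m['p'],2),np.round(m['rect'],1)); print(wz_(c,x+w/2,y+24/48*w,.008))
cv2.imwrite('pics/w6.png',cv2.resize(c['frame'][120:270,155:355],(800,600),interpolation=cv2.INTER_CUBIC))
go([.634,-.0405,.025],down(1.571))
E
```

```text
clock: 14.82
position: [0.6323, -0.0413, 0.1259]
tool_rot: [-3.135, 0.0, 1.558]
force: [-0.8, -0.4, -0.0]
grip_width: 0.0857
finger_force: 0.0
{'clock': 14.825, 'position': [0.632, -0.041, 0.126], 'tool_rot': [-3.135, 0.0, 1.558], 'force': [-0.831, -0.416, -0.012], 'grip_width': 0.086, 'finger_force': 0.0, 'qpos': [0.017, 0.658, -0.068, 1.656, 0.056, 0.836, -0.088]}
0.77 [231.3 162.8  53.5  51.6]
[ 0.6336243  -0.04623605  0.008     ]
shift cm (present tool axes) [ 0.07  0.06 10.42] rotvec [-0.002  0.    -0.013]
```

View pics/w6.png

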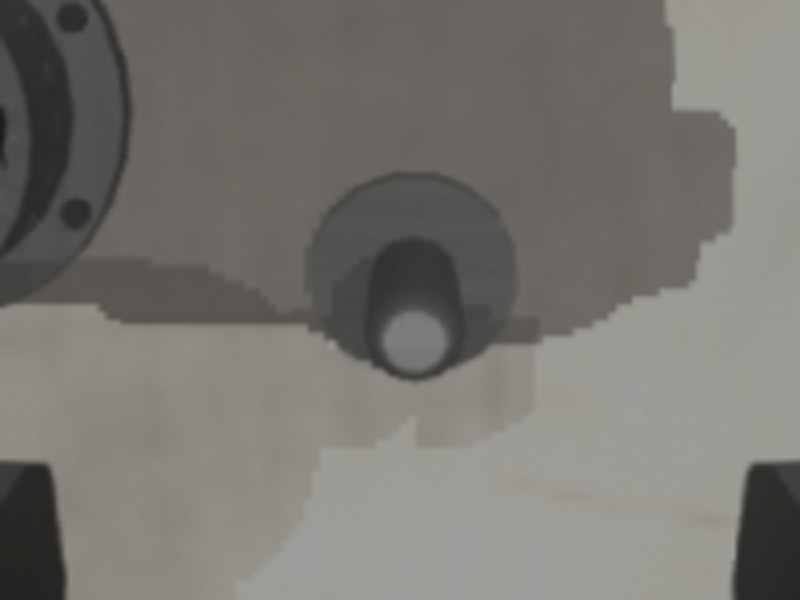

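Crop: flange centre at (411,272), tube tip at (414,342).

```bash
python3 - <<'E'
from h import *
c=optics.grab_frame('wrist')
print(wz_(c,155+411/4-.4,120+272/4-.4,.008),wz_(c,155+414/4-.4,120+342/4-.4,.052))
E
```

```text
[ 0.63487064 -0.04521366  0.008     ] [ 0.6351416  -0.04723369  0.052     ]
```

```bash
python3 -m handwheel '[{"dx":-0.4,"dy":0.2,"dz":3,"wx":0,"wy":0,"wz":-0.013,"claw":100},{"dx":0,"dy":0,"dz":4,"wx":0,"wy":0,"wz":0,"claw":100},{"dx":0,"dy":0,"dz":2.5,"wx":0,"wy":0,"wz":0,"claw":100},{"dx":0,"dy":0,"dz":0.6,"wx":0,"wy":0,"wz":0,"claw":100},{"dx":0,"dy":0,"dz":0,"wx":0,"wy":0,"wz":0,"claw":100}]'
python3 -m handwheel '[{"dx":0,"dy":0,"dz":0,"wx":0,"wy":0,"wz":0,"claw":30},{"dx":0,"dy":0,"dz":0,"wx":0,"wy":0,"wz":0,"claw":10},{"dx":0,"dy":0,"dz":0,"wx":0,"wy":0,"wz":0,"claw":10},{"dx":0,"dy":0,"dz":0,"wx":0,"wy":0,"wz":0,"claw":10},{"dx":0,"dy":0,"dz":0,"wx":0,"wy":0,"wz":0,"claw":10},{"dx":0,"dy":0,"dz":0,"wx":0,"wy":0,"wz":0,"claw":10}]' 40
python3 -m handwheel '[{"dx":0,"dy":0,"dz":-1,"wx":0,"wy":0,"wz":0,"claw":10},{"dx":0,"dy":0,"dz":-3,"wx":0,"wy":0,"wz":0,"claw":10},{"dx":0,"dy":0,"dz":-4,"wx":0,"wy":0,"wz":0,"claw":10},{"dx":0,"dy":0,"dz":0,"wx":0,"wy":0,"wz":0,"claw":10}]'
python3 - <<'E'
from h import *
st(); go([.52,-.005,.1],down(1.571))
c=optics.grab_frame('wrist')
for m in optics.masks_of('window','wrist')[:1]: print(m['p'],m['rect'])
s=monitor.observe()['position']
def pw(X):
    f=192/np.tan(np.radians(c['fovy'])/2);p=np.array(c['R'])@X+c['t']; th=np.arctan2(np.hypot(p[0],p[1]),p[2]); ph=np.arctan2(p[1],p[0]); return np.array([c['cx']+f*th*np.cos(ph),c['cy']+f*th*np.sin(ph)])
z0=s[2]-.025
for oy in (-.003,0,.003):
    q=np.array([pw(np.array([s[0]+.024*np.cos(t),s[1]+oy+.024*np.sin(t),z0+z])) for t in np.linspace(0,6.28,60) for z in (.003,.008)]); print(oy,q.min(0),q.max(0)-q.min(0))
cv2.imwrite('pics/w7.png',cv2.resize(c['frame'],(800,600)))
E
```

```text
clock: 15.6
position: [0.6357, -0.0455, 0.029]
tool_rot: [-3.141, 0.0, 1.57]
force: [-0.3, 0.7, 0.2]
grip_width: 0.0856
finger_force: 0.0
clock: 16.35
position: [0.635, -0.0457, 0.0281]
tool_rot: [-3.14, 0.0, 1.57]
force: [-1.9, 1.1, 6.4]
grip_width: 0.0185
finger_force: 38.9
clock: 16.85
position: [0.6368, -0.0458, 0.1111]
tool_rot: [3.138, 0.0, 1.57]
force: [-0.1, 0.6, -1.9]
grip_width: 0.0186
finger_force: 39.4
{'clock': 16.85, 'position': [0.637, -0.046, 0.111], 'tool_rot': [3.138, 0.0, 1.57], 'force': [-0.127, 0.569, -1.853], 'grip_width': 0.019, 'finger_force': 39.367, 'qpos': [0.026, 0.679, -0.071, 1.66, 0.062, 0.802, -0.073]}
shift cm (present tool axes) [  4.07 -11.68   1.08] rotvec [ 0.003  0.    -0.001]
0.98 [213.7, 186.3, 81.6, 92.3]
-0.003 [213.16814884 189.9800563 ] [80.01350291 75.58399733]
0 [212.91776976 185.04199325] [80.48897031 76.42051857]
0.003 [212.67123624 180.05971712] [80.95693147 77.23571743]
```

```bash
python3 - <<'E'
from h import *
import pickle; c=pickle.load(open('w5.pkl','rb'))
def pw(X):
    f=192/np.tan(np.radians(c['fovy'])/2);p=np.array(c['R'])@X+c['t']; th=np.arctan2(np.hypot(p[0],p[1]),p[2]); ph=np.arctan2(p[1],p[0]); return np.array([c['cx']+f*th*np.cos(ph),c['cy']+f*th*np.sin(ph)])
T=np.linspace(0,6.28,90)
for x in (.518,.52,.522):
  for y in (-.007,-.004,-.001):
    E=lambda r,z:np.array([pw(np.array([x+r*np.cos(t),y+r*np.sin(t),z])) for t in T])
    o=[]
    for r,z in ((.05,.0),(.038,.042),(.0263,.042)):
        e=(E(r,z)-[175,130]+.4)*5; o+=[e.min(0).round(0),e.max(0).round(0)]
    print(x,y,*o)
print('seen foot 188,30..658 ; rim 222,110..632,497; bore 298,175..555,443')
E
python3 -m handwheel '[{"dx":1,"dy":-3,"dz":0,"wx":0,"wy":0,"wz":0,"claw":10},{"dx":1.5,"dy":-4.4,"dz":0,"wx":0,"wy":0,"wz":0,"claw":10},{"dx":1.5,"dy":-4.3,"dz":0,"wx":0,"wy":0,"wz":0,"claw":10},{"dx":0,"dy":0,"dz":0,"wx":0,"wy":0,"wz":0,"claw":10}]'
```

```text
0.518 -0.007 [188.  38.] [646. 481.] [219. 126.] [618. 508.] [280. 188.] [557. 453.]
0.518 -0.004 [187.  23.] [646. 469.] [218. 110.] [618. 494.] [279. 172.] [557. 439.]
0.518 -0.001 [186.   9.] [647. 457.] [217.  93.] [619. 480.] [279. 156.] [557. 425.]
0.52 -0.007 [197.  38.] [655. 481.] [229. 126.] [628. 508.] [290. 188.] [567. 453.]
0.52 -0.004 [196.  23.] [655. 469.] [229. 109.] [629. 494.] [290. 172.] [568. 439.]
0.52 -0.001 [196.   9.] [656. 457.] [228.  93.] [629. 480.] [289. 156.] [568. 424.]
0.522 -0.007 [206.  37.] [664. 481.] [240. 125.] [638. 508.] [301. 188.] [578. 453.]
0.522 -0.004 [205.  23.] [664. 469.] [239. 109.] [639. 494.] [300. 172.] [578. 439.]
0.522 -0.001 [205.   9.] [665. 457.] [238.  93.] [639. 480.] [300. 156.] [578. 424.]
seen foot 188,30..658 ; rim 222,110..632,497; bore 298,175..555,443
clock: 17.45
position: [0.515, -0.0047, 0.1073]
tool_rot: [-3.136, -0.0, 1.572]
force: [0.4, -0.3, -0.9]
grip_width: 0.0187
finger_force: 39.5
```

```bash
python3 -m handwheel '[{"dx":0.05,"dy":0.45,"dz":1,"wx":0,"wy":0,"wz":0,"claw":10},{"dx":0,"dy":0,"dz":1,"wx":0,"wy":0,"wz":0,"claw":10},{"dx":0,"dy":0,"dz":0,"wx":0,"wy":0,"wz":0,"claw":10}]'; python3 -c "
from h import *
st(); go([.5196,-.004,.07],down(1.571))"
```

```text
clock: 17.82
position: [0.5222, -0.0053, 0.0864]
tool_rot: [-3.138, 0.0, 1.57]
force: [-0.6, 0.8, -1.0]
grip_width: 0.0182
finger_force: 39.5
{'clock': 17.825, 'position': [0.522, -0.005, 0.086], 'tool_rot': [-3.138, 0.0, 1.57], 'force': [-0.607, 0.795, -0.953], 'grip_width': 0.018, 'finger_force': 39.479, 'qpos': [-0.048, 0.574, -0.074, 1.979, 0.071, 0.595, -0.17]}
shift cm (present tool axes) [ 0.13 -0.26  1.64] rotvec [-0.004  0.    -0.001]
```

```bash
python3 -m handwheel '[{"dx":0.1,"dy":-0.2,"dz":0.9,"wx":0,"wy":0,"wz":0,"claw":10},{"dx":0,"dy":0,"dz":0,"wx":0,"wy":0,"wz":0,"claw":10},{"dx":0,"dy":0,"dz":0,"wx":0,"wy":0,"wz":0,"claw":10}]'; python3 -m handwheel '[{"dx":0,"dy":0,"dz":0.5,"wx":0,"wy":0,"wz":0,"claw":10},{"dx":0,"dy":0,"dz":0.3,"wx":0,"wy":0,"wz":0,"claw":10},{"dx":0,"dy":0,"dz":0.2,"wx":0,"wy":0,"wz":0,"claw":10},{"dx":0,"dy":0,"dz":0,"wx":0,"wy":0,"wz":0,"claw":10}]'
```

```text
clock: 18.2
position: [0.5207, -0.004, 0.079]
tool_rot: [-3.14, -0.0, 1.57]
force: [0.0, -0.0, -0.9]
grip_width: 0.0185
finger_force: 39.5
clock: 18.7
position: [0.5205, -0.0041, 0.0688]
tool_rot: [-3.139, 0.0, 1.57]
force: [0.5, -0.1, -1.1]
grip_width: 0.0182
finger_force: 39.5
```

```bash
python3 -m handwheel '[{"dx":0,"dy":-0.1,"dz":0.2,"wx":0,"wy":0,"wz":0,"claw":10},{"dx":0,"dy":0,"dz":0.2,"wx":0,"wy":0,"wz":0,"claw":10},{"dx":0,"dy":0,"dz":0.2,"wx":0,"wy":0,"wz":0,"claw":10},{"dx":0,"dy":0,"dz":0,"wx":0,"wy":0,"wz":0,"claw":10}]'
```

```text
clock: 19.2
position: [0.5195, -0.0041, 0.0628]
tool_rot: [-3.139, -0.0, 1.57]
force: [-0.3, 0.3, -0.6]
grip_width: 0.0182
finger_force: 39.5
```

```bash
python3 -m handwheel '[{"dx":0,"dy":0,"dz":0.4,"wx":0,"wy":0,"wz":0,"claw":10},{"dx":0,"dy":0,"dz":0.4,"wx":0,"wy":0,"wz":0,"claw":10},{"dx":0,"dy":0,"dz":0.4,"wx":0,"wy":0,"wz":0,"claw":10},{"dx":0,"dy":0,"dz":0.4,"wx":0,"wy":0,"wz":0,"claw":10},{"dx":0,"dy":0,"dz":0,"wx":0,"wy":0,"wz":0,"claw":10}]'
```

```text
clock: 19.82
position: [0.5193, -0.004, 0.0466]
tool_rot: [-3.139, 0.0, 1.57]
force: [0.9, 0.3, -1.6]
grip_width: 0.0182
finger_force: 39.5
```

```bash
python3 -m handwheel '[{"dx":0,"dy":0,"dz":0.2,"wx":0,"wy":0,"wz":0,"claw":10},{"dx":0,"dy":0,"dz":0,"wx":0,"wy":0,"wz":0,"claw":30},{"dx":0,"dy":0,"dz":0,"wx":0,"wy":0,"wz":0,"claw":60},{"dx":0,"dy":0,"dz":0,"wx":0,"wy":0,"wz":0,"claw":100},{"dx":0,"dy":0,"dz":-2,"wx":0,"wy":0,"wz":0,"claw":100},{"dx":0,"dy":0,"dz":-5,"wx":0,"wy":0,"wz":0,"claw":100},{"dx":0,"dy":0,"dz":-5,"wx":0,"wy":0,"wz":0,"claw":100},{"dx":0,"dy":0,"dz":0,"wx":0,"wy":0,"wz":0,"claw":100}]'
python3 - <<'E'
from h import *
st(); go([.533,.1635,.15],down(1.571))
c=optics.grab_frame('wrist'); cv2.imwrite('pics/w8.png',c['frame'])
def pw(X):
    f=192/np.tan(np.radians(c['fovy'])/2);p=np.array(c['R'])@X+c['t']; th=np.arctan2(np.hypot(p[0],p[1]),p[2]); ph=np.arctan2(p[1],p[0]); return np.array([c['cx']+f*th*np.cos(ph),c['cy']+f*th*np.sin(ph)])
for m in optics.masks_of('window','wrist')[:2]: print('window',m['p'],np.round(m['rect'],1))
q=np.array([pw(np.array([.5196+.007*np.cos(t),-.0045+.007*np.sin(t),.066])) for t in np.linspace(0,6.28,30)]);print('expect tip',q.min(0),q.max(0))
q=np.array([pw(np.array([.5196+.01*np.cos(t),-.0045+.01*np.sin(t),z])) for t in np.linspace(0,6.28,30) for z in (.022,.062)]);print('expect tube',q.min(0),q.max(0))
E
```

```text
clock: 20.82
position: [0.5214, -0.0041, 0.1684]
tool_rot: [3.138, -0.0, 1.57]
force: [0.1, 0.9, -1.2]
grip_width: 0.0852
finger_force: 0.0
{'clock': 20.825, 'position': [0.521, -0.004, 0.168], 'tool_rot': [3.138, -0.0, 1.57], 'force': [0.05, 0.867, -1.183], 'grip_width': 0.085, 'finger_force': 0.0, 'qpos': [-0.042, 0.44, -0.084, 1.934, 0.052, 0.766, -0.156]}
shift cm (present tool axes) [16.76  1.13  1.85] rotvec [ 0.004 -0.    -0.001]
expect tip [244.91058138 181.61160996] [261.20745004 197.31072801]
expect tube [241.60468327 167.75462685] [264.53728504 199.21100088]
```

```bash
python3 - <<'E'
import cv2,numpy as np
g=cv2.cvtColor(cv2.imread('pics/w8.png'),cv2.COLOR_BGR2GRAY)
print('cols',list(range(216,296,3)))
for r in range(150,222,3): print(r,' '.join('%3d'%x for x in g[r,216:296:3]))
E
```

```text
cols [216, 219, 222, 225, 228, 231, 234, 237, 240, 243, 246, 249, 252, 255, 258, 261, 264, 267, 270, 273, 276, 279, 282, 285, 288, 291, 294]
150  53  75  78  63  54  75  77  80  79  78  76  77  81  75  78  76  78  79  79  79  71  60  84  82  80  84  88
153  45  51  66  62  81  78  80  80  75  77  77  76  84  78  86  78  81  76  80  78  80  79  70  81  76  59  78
156  52  62  66  76  80  77  75  78  76  77  80  78  79  67  71  73  79  84  78  77  83  79  79  73  62  48  56
159  67  66  78  76  75  77  75  75  76  77  77  77  77  77  78  71  65  55  78  87  76  79  82  79  78  61  77
162  64  74  76  77  75  76  79  77  76  76  77  77  76  76  77  77  76  63  44  76  83  83  79  79  80  83  82
165  71  76  74  77  78  78  78  78  79  78  79  80  79  80  80  80  80  78  65  36  81  78  78  80  80  83  82
168  76  78  76  75  74  76  76  76  76  76  76  67  63  72  77  78  78  79  78  52  46  86  79  79  79  81  82
171  75  76  76  78  62  75  75  76  76  73  47  49  49  50  57  76  76  78  77  69  34  72  79  81  80  80  81
174  80  76  74  73  70  76  75  75  64  47  48  49  51  51  50
[... 1028 characters left out ...]
  67  68  68  68 101 132 147
204 134 107 104 104 102 105  78  58  52  53  52  53  52  58  66  62  56  58  60  68  66  68  69 106 126 146 147
207 134 133 116 116 117 117 122 117 111  63  54  54  55  54  53  55  63  73  73 124 116 113 115 133 146 147 147
210 134 134 134 118 115 126 115 126 116 130 116 124 113 105 107 122 114 130 116 113 116 116 135 147 147 147 147
213 136 136 136 135 132 116 116 121 116 125 114 127 116 128 112 121 115 115 116 114 121 142 147 147 147 147 147
216 136 136 136 133 135 135 121 116 117 117 116 121 115 127 114 120 118 112 123 139 146 146 147 147 148 147 148
219 136 137 136 134 135 135 136 134 126 121 116 115 115 121 115 116 128 141 146 147 146 146 147 147 146 147 147
```

The tube tip shows at columns 244–259, rows 182–197 as predicted: window is seated upright. On to the ring.

```bash
python3 -m handwheel '[{"dx":4,"dy":0.3,"dz":0,"wx":0,"wy":0,"wz":0,"claw":100},{"dx":5,"dy":0.3,"dz":0,"wx":0,"wy":0,"wz":0,"claw":100},{"dx":5,"dy":0.3,"dz":0,"wx":0,"wy":0,"wz":0,"claw":100},{"dx":2.8,"dy":0.2,"dz":1,"wx":0,"wy":0,"wz":0,"claw":100},{"dx":0,"dy":0,"dz":0,"wx":0,"wy":0,"wz":0,"claw":100},{"dx":0,"dy":0,"dz":0,"wx":0,"wy":0,"wz":0,"claw":100}]'
python3 - <<'E'
from h import *
from scipy.optimize import least_squares
st()
c=optics.grab_frame('wrist')
def pw(X):
    f=192/np.tan(np.radians(c['fovy'])/2);p=np.array(c['R'])@X+c['t']; th=np.arctan2(np.hypot(p[0],p[1]),p[2]); ph=np.arctan2(p[1],p[0]); return np.array([c['cx']+f*th*np.cos(ph),c['cy']+f*th*np.sin(ph)])
for m in optics.masks_of('ring','wrist')[:3]:
    v,u=np.nonzero(m['region']); print(round(m['p'],2),np.round(m['rect'],1),np.round(wz_(c,u.mean(),v.mean(),.025),4))
T=np.linspace(0,6.28,60)
for y in (.160,.163,.166):
  x=.533
  o=[]
  for r,z in ((.021,.05),(.016,.05),(.024,.005)):
    e=np.array([pw(np.array([x+r*np.cos(t),y+r*np.sin(t),z])) for t in T]); o+=[e.min(0).round(1),e.max(0).round(1)]
  print(y,*o)
for a in (-1.35,-1.45,-1.55): print('pins',a,[pw(np.array([.533+s*.031*np.cos(a),.1635+s*.031*np.sin(a),.009])).round(1) for s in (1,-1)])
cv2.imwrite('pics/w9.png',cv2.resize(c['frame'][115:265,155:355],(800,600),interpolation=cv2.INTER_CUBIC))
import pickle; pickle.dump(c,open('w9.pkl','wb'))
E
```

```text
clock: 21.68
position: [0.5304, 0.163, 0.1541]
tool_rot: [-3.138, 0.001, 1.57]
force: [0.2, -0.5, 0.4]
grip_width: 0.0854
finger_force: 0.0
{'clock': 21.675, 'position': [0.53, 0.163, 0.154], 'tool_rot': [-3.138, 0.001, 1.57], 'force': [0.212, -0.485, 0.419], 'grip_width': 0.085, 'finger_force': 0.0, 'qpos': [-0.331, 0.511, -0.1, 1.853, 0.069, 0.785, -0.469]}
0.92 [144.   81.1  55.8  49.9] [0.4516 0.2378 0.025 ]
0.85 [327.  211.1  51.5  43.9] [0.6275 0.1105 0.025 ]
0.75 [315.3  97.   67.2  51.2] [0.6181 0.219  0.025 ]
0.16 [234.9 167.9] [283.3 214.4] [240.6 173.6] [277.6 209.1] [234.9 155.7] [282.3 201.7]
0.163 [234.8 164.4] [283.4 211.2] [240.6 170.2] [277.6 205.9] [234.8 152.8] [282.3 199. ]
0.166 [234.7 160.9] [283.5 208. ] [240.5 166.7] [277.7 202.6] [234.8 149.8] [282.4 196.2]
pins -1.35 [array([265.2, 205.5]), array([251.7, 146.5])]
pins -1.45 [array([262.2, 206. ]), array([254.9, 146. ])]
pins -1.55 [array([259.2, 206.2]), array([258. , 145.8])]
```

View pics/w9.png

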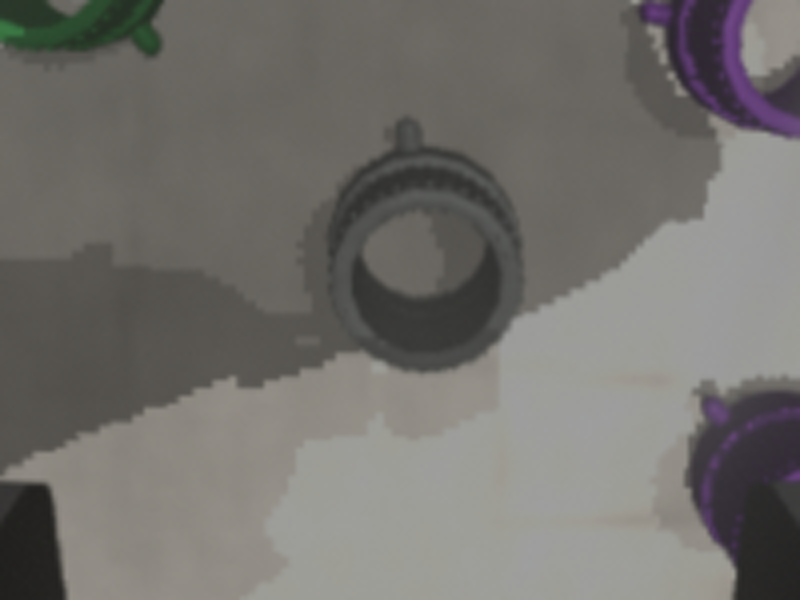

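Crop: ring top circle x 330–523, y 186–371, so the centre is (0.535, 0.1655); far pin tip at (407,118), so the pins lie at about -1.45 rad.

```bash
python3 -m handwheel '[{"dx":0.25,"dy":0.45,"dz":2,"wx":0,"wy":0,"wz":0,"claw":100},{"dx":0,"dy":0,"dz":4,"wx":0,"wy":0,"wz":0,"claw":100},{"dx":0,"dy":0,"dz":4,"wx":0,"wy":0,"wz":0,"claw":100},{"dx":0,"dy":0,"dz":2.2,"wx":0,"wy":0,"wz":0,"claw":100},{"dx":0,"dy":0,"dz":0.4,"wx":0,"wy":0,"wz":0,"claw":100},{"dx":0,"dy":0,"dz":0,"wx":0,"wy":0,"wz":0,"claw":100}]'
python3 -m handwheel '[{"dx":0,"dy":0,"dz":0,"wx":0,"wy":0,"wz":0,"claw":55},{"dx":0,"dy":0,"dz":0,"wx":0,"wy":0,"wz":0,"claw":35},{"dx":0,"dy":0,"dz":0,"wx":0,"wy":0,"wz":0,"claw":35},{"dx":0,"dy":0,"dz":0,"wx":0,"wy":0,"wz":0,"claw":35},{"dx":0,"dy":0,"dz":0,"wx":0,"wy":0,"wz":0,"claw":35}]' 80
```

```text
clock: 22.52
position: [0.5352, 0.1662, 0.029]
tool_rot: [-3.14, -0.0, 1.57]
force: [-0.2, -0.7, 1.2]
grip_width: 0.0854
finger_force: 0.0
clock: 23.15
position: [0.5354, 0.1665, 0.0299]
tool_rot: [-3.141, -0.0, 1.57]
force: [-3.0, -2.0, 14.9]
grip_width: 0.0391
finger_force: 78.6
```

```bash
python3 -m handwheel '[{"dx":0,"dy":0,"dz":-1,"wx":0,"wy":0,"wz":0,"claw":35},{"dx":0,"dy":0,"dz":-4,"wx":0,"wy":0,"wz":0,"claw":35},{"dx":0,"dy":0,"dz":-4,"wx":0,"wy":0,"wz":0,"claw":35},{"dx":0,"dy":0,"dz":-2,"wx":0,"wy":0,"wz":0,"claw":35},{"dx":-4,"dy":-0.4,"dz":0,"wx":0,"wy":0,"wz":0,"claw":35},{"dx":-5,"dy":-0.4,"dz":0,"wx":0,"wy":0,"wz":0,"claw":35},{"dx":-5,"dy":-0.4,"dz":0,"wx":0,"wy":0,"wz":0,"claw":35},{"dx":-3.1,"dy":-0.4,"dz":0,"wx":0,"wy":0,"wz":0,"claw":35}]'
python3 -m handwheel '[{"dx":0,"dy":0,"dz":0,"wx":0,"wy":0,"wz":-0.177,"claw":35},{"dx":0,"dy":0,"dz":0,"wx":0,"wy":0,"wz":-0.177,"claw":35},{"dx":0,"dy":0,"dz":0,"wx":0,"wy":0,"wz":-0.177,"claw":35},{"dx":0,"dy":0,"dz":0,"wx":0,"wy":0,"wz":-0.177,"claw":35},{"dx":0,"dy":0,"dz":0,"wx":0,"wy":0,"wz":-0.177,"claw":35},{"dx":0,"dy":0,"dz":0,"wx":0,"wy":0,"wz":-0.177,"claw":35},{"dx":0,"dy":0,"dz":0,"wx":0,"wy":0,"wz":-0.177,"claw":35},{"dx":0,"dy":0,"dz":0,"wx":0,"wy":0,"wz":-0.177,"claw":35}]'
python3 -m handwheel '[{"dx":0,"dy":0,"dz":0,"wx":0,"wy":0,"wz":0,"claw":35},{"dx":0,"dy":0,"dz":0,"wx":0,"wy":0,"wz":0,"claw":35}]'
python3 - <<'E'
from h import *
st(); go([.5196,-.0045,.11],down(2.985))
c=optics.grab_frame('wrist')
def pw(X):
    f=192/np.tan(np.radians(c['fovy'])/2);p=np.array(c['R'])@X+c['t']; th=np.arctan2(np.hypot(p[0],p[1]),p[2]); ph=np.arctan2(p[1],p[0]); return np.array([c['cx']+f*th*np.cos(ph),c['cy']+f*th*np.sin(ph)])
for m in optics.masks_of('ring','wrist')[:3]: print(round(m['p'],2),np.round(m['rect'],1))
s=monitor.observe(); p=s['position']; R=R_tool()
T=np.linspace(0,6.28,60)
for o in (-.003,0,.003):   # offset along tool x
  C=p+R.apply([o,0,.030])
  e=np.array([pw(C+R.apply([r*np.cos(t),r*np.sin(t),-z])) for t in T for r,z in ((.0205,0),(.024,.005),(.024,.02))]); print(o,e.min(0).round(1),e.max(0).round(1))
  for a in (-.1,0,.1):
    b=-.035+a; print('  pins',a,[pw(C+np.array([k*.031*np.cos(b),k*.031*np.sin(b),.009])).round(1) for k in (1,-1)])
cv2.imwrite('pics/w10.png',c['frame'])
E
```

```text
clock: 24.15
position: [0.5188, -0.0071, 0.1395]
tool_rot: [-3.14, 0.001, 1.568]
force: [0.6, 0.1, -1.1]
grip_width: 0.0396
finger_force: 81.0
clock: 25.15
position: [0.5192, -0.0048, 0.1394]
tool_rot: [-3.141, -0.001, 2.992]
force: [-0.1, 0.1, -1.4]
grip_width: 0.0392
finger_force: 81.1
clock: 25.4
position: [0.5192, -0.0047, 0.1391]
tool_rot: [-3.141, -0.002, 2.982]
force: [-0.9, -0.4, -1.6]
grip_width: 0.0392
finger_force: 81.0
{'clock': 25.4, 'position': [0.519, -0.005, 0.139], 'tool_rot': [-3.141, -0.002, 2.982], 'force': [-0.917, -0.41, -1.609], 'grip_width': 0.039, 'finger_force': 81.045, 'qpos': [0.242, 0.516, -0.464, 1.943, 0.326, 0.758, 1.002]}
shift cm (present tool axes) [-0.04  0.03  2.91] rotvec [-0.    -0.002 -0.003]
0.92 [213.3 177.8  81.7 116.7]
0.91 [447.8  67.2  53.5  48.9]
0.78 [346.4 245.6  49.1  29.6]
-0.003 [213.3 192.2] [297.6 276. ]
  pins -0.1 [array([256.6, 276.1]), array([254.1, 182.3])]
  pins 0 [array([261.4, 275.8]), array([248.7, 182.7])]
  pins 0.1 [array([266.2, 275. ]), array([243.3, 183.7])]
0 [213.1 187.3] [297.9 271.8]
  pins -0.1 [array([256.6, 272.1]), array([254.1, 177.2])]
  pins 0 [array([261.4, 271.8]), array([248.7, 177.6])]
  pins 0.1 [array([266.2, 271.1]), array([243.3, 178.5])]
0.003 [212.8 182.3] [298.1 267.5]
  pins -0.1 [array([256.6, 268.2]), array([254.1, 172. ])]
  pins 0 [array([261.5, 267.8]), array([248.6, 172.4])]
  pins 0.1 [array([266.3, 267.1]), array([243.2, 173.4])]
```

```bash
python3 - <<'E'
from h import *
c=optics.grab_frame('wrist'); m=optics.masks_of('ring','wrist')[0]['region']
for r in range(176,196,2):
    u=np.nonzero(m[r])[0]; print(r,(u.min(),u.max(),u.mean()) if len(u) else None)
g=cv2.cvtColor(c['frame'],cv2.COLOR_BGR2GRAY)
for r in range(172,194,2): print(r,' '.join('%3d'%x for x in g[r,232:272:2]))
E
```

```text
176 None
178 (np.int64(245), np.int64(250), np.float64(247.5))
180 (np.int64(244), np.int64(252), np.float64(248.0))
182 (np.int64(243), np.int64(252), np.float64(247.5))
184 (np.int64(243), np.int64(253), np.float64(248.0))
186 (np.int64(244), np.int64(253), np.float64(248.5))
188 (np.int64(244), np.int64(257), np.float64(250.5))
190 (np.int64(241), np.int64(267), np.float64(254.0))
192 (np.int64(238), np.int64(273), np.float64(255.5))
194 (np.int64(234), np.int64(276), np.float64(255.0))
172  62  80  80  73  74  72  69  71  70  72  70  71  69  71  71  89  92  95  95  93
174  68  72  72  74  74  72  68  70  70  72  68  64  65  68  88  91  92  95  96  93
176  72  72  72  73  72  72  69  68  63  58  52  51  52  51  61  88  91  94  97  93
178  72  71  73  73  73  71  64  60  62  57  50  51  51  50  50  54  80  94  97  94
180  73  71  73  73  73  70  61  66  68  65  55  50  51  50  49  48  57  93  95  95
182  72  72  72  73  73  69  62  67  71  67  58  51  51  51  50  49  51  85  96  94
184  73  71  72  72  73  71  61  66  68  66  59  52  51  50  50  50  47  70  95  95
186  72  71  72  72  73  71  60  66  68  66  61  51  52  51  50  48  48  62  94  95
188  73  71  71  72  72  72  59  65  68  68  62  52  53  52  52  50  48  56  93  95
190  85  72  70  71  69  60  56  64  66  67  61  52  52  52  51  50  52  53  80  92
192  92  84  70  61  54  54  53  56  55  54  52  52  51  51  51  50  51  50  52  55
```

```bash
python3 -m handwheel '[{"dx":0,"dy":0,"dz":2,"wx":0,"wy":0,"wz":0,"claw":35},{"dx":0,"dy":0,"dz":2,"wx":0,"wy":0,"wz":0,"claw":35},{"dx":0,"dy":0,"dz":1.5,"wx":0,"wy":0,"wz":0,"claw":35},{"dx":0,"dy":0,"dz":1,"wx":0,"wy":0,"wz":0,"claw":35},{"dx":0,"dy":0,"dz":0.4,"wx":0,"wy":0,"wz":0,"claw":35},{"dx":0,"dy":0,"dz":0,"wx":0,"wy":0,"wz":0,"claw":35},{"dx":0,"dy":0,"dz":0,"wx":0,"wy":0,"wz":0,"claw":35}]'
python3 -m handwheel '[{"dx":0,"dy":0,"dz":0.2,"wx":0,"wy":0,"wz":0,"claw":35},{"dx":0,"dy":0,"dz":0.2,"wx":0,"wy":0,"wz":0,"claw":35},{"dx":0,"dy":0,"dz":0,"wx":0,"wy":0,"wz":0,"claw":35}]'
```

```text
clock: 26.48
position: [0.5193, -0.0045, 0.0704]
tool_rot: [-3.141, -0.001, 2.986]
force: [-0.6, -0.1, -1.1]
grip_width: 0.0391
finger_force: 81.0
clock: 26.85
position: [0.5189, -0.0046, 0.0658]
tool_rot: [-3.141, -0.002, 2.986]
force: [0.1, -0.2, -1.8]
grip_width: 0.0395
finger_force: 81.0
```

```bash
python3 -m handwheel '[{"dx":0,"dy":0,"dz":0.15,"wx":0,"wy":0,"wz":0,"claw":35},{"dx":0,"dy":0,"dz":0.15,"wx":0,"wy":0,"wz":0,"claw":35},{"dx":0,"dy":0,"dz":0,"wx":0,"wy":0,"wz":0,"claw":35}]'
```

```text
clock: 27.22
position: [0.519, -0.0045, 0.0628]
tool_rot: [-3.141, -0.002, 2.986]
force: [0.9, 0.3, -1.0]
grip_width: 0.0396
finger_force: 81.0
```

```bash
python3 -m handwheel '[{"dx":0,"dy":0,"dz":0.3,"wx":0,"wy":0,"wz":0,"claw":35},{"dx":0,"dy":0,"dz":0.3,"wx":0,"wy":0,"wz":0,"claw":35},{"dx":0,"dy":0,"dz":0.15,"wx":0,"wy":0,"wz":0,"claw":35},{"dx":0,"dy":0,"dz":0,"wx":0,"wy":0,"wz":0,"claw":35}]'
python3 -m handwheel '[{"dx":0,"dy":0,"dz":0.1,"wx":0,"wy":0,"wz":0,"claw":35},{"dx":0,"dy":0,"dz":0.1,"wx":0,"wy":0,"wz":0,"claw":35},{"dx":0,"dy":0,"dz":0,"wx":0,"wy":0,"wz":0,"claw":35}]'
```

```text
clock: 27.72
position: [0.5189, -0.0046, 0.0553]
tool_rot: [-3.141, -0.002, 2.986]
force: [1.1, 0.1, -0.2]
grip_width: 0.0395
finger_force: 81.0
clock: 28.1
position: [0.519, -0.0046, 0.0534]
tool_rot: [-3.141, -0.002, 2.986]
force: [0.1, -0.0, -0.4]
grip_width: 0.0395
finger_force: 81.0
```

```bash
python3 -m handwheel '[{"dx":0,"dy":0,"dz":0.08,"wx":0,"wy":0,"wz":0,"claw":35},{"dx":0,"dy":0,"dz":0.08,"wx":0,"wy":0,"wz":0,"claw":35},{"dx":0,"dy":0,"dz":0,"wx":0,"wy":0,"wz":0,"claw":35}]'
python3 -m handwheel '[{"dx":0,"dy":0,"dz":0.06,"wx":0,"wy":0,"wz":0,"claw":35},{"dx":0,"dy":0,"dz":0,"wx":0,"wy":0,"wz":0,"claw":35}]'
python3 -c "
from h import *
st()"
```

```text
clock: 28.48
position: [0.5191, -0.0046, 0.0519]
tool_rot: [-3.141, -0.002, 2.986]
force: [-0.3, 0.2, 1.2]
grip_width: 0.0395
finger_force: 81.3
clock: 28.72
position: [0.5191, -0.0046, 0.0513]
tool_rot: [-3.141, -0.002, 2.986]
force: [-0.7, -1.1, 3.0]
grip_width: 0.0395
finger_force: 81.4
{'clock': 28.725, 'position': [0.519, -0.005, 0.051], 'tool_rot': [-3.141, -0.002, 2.986], 'force': [-0.685, -1.063, 2.982], 'grip_width': 0.04, 'finger_force': 81.434, 'qpos': [0.179, 0.655, -0.384, 1.99, 0.431, 0.578, 0.915]}
```

```bash
python3 -m handwheel '[{"dx":0,"dy":0,"dz":0.02,"wx":0,"wy":0,"wz":0.08,"claw":35},{"dx":0,"dy":0,"dz":0.02,"wx":0,"wy":0,"wz":0.08,"claw":35},{"dx":0,"dy":0,"dz":0.02,"wx":0,"wy":0,"wz":0.08,"claw":35},{"dx":0,"dy":0,"dz":0.02,"wx":0,"wy":0,"wz":0.08,"claw":35},{"dx":0,"dy":0,"dz":0,"wx":0,"wy":0,"wz":0,"claw":35}]'
python3 -c "
from h import *
st();print(monitor.observe()['moment'])"
```

```text
clock: 29.35
position: [0.5192, -0.0045, 0.0506]
tool_rot: [-3.141, -0.001, 2.667]
force: [-0.3, 0.6, 4.5]
grip_width: 0.0397
finger_force: 81.6
{'clock': 29.35, 'position': [0.519, -0.004, 0.051], 'tool_rot': [-3.141, -0.001, 2.667], 'force': [-0.28, 0.601, 4.512], 'grip_width': 0.04, 'finger_force': 81.579, 'qpos': [0.117, 0.645, -0.3, 1.994, 0.346, 0.553, 0.672]}
[-0.02586411  0.059756   -0.01352084]
```

```bash
python3 -m handwheel '[{"dx":0,"dy":0,"dz":0.03,"wx":0,"wy":0,"wz":0.08,"claw":35},{"dx":0,"dy":0,"dz":0.03,"wx":0,"wy":0,"wz":0.08,"claw":35},{"dx":0,"dy":0,"dz":0.03,"wx":0,"wy":0,"wz":0.08,"claw":35},{"dx":0,"dy":0,"dz":0.03,"wx":0,"wy":0,"wz":0.08,"claw":35},{"dx":0,"dy":0,"dz":0.03,"wx":0,"wy":0,"wz":0.08,"claw":35},{"dx":0,"dy":0,"dz":0.03,"wx":0,"wy":0,"wz":0.08,"claw":35},{"dx":0,"dy":0,"dz":0,"wx":0,"wy":0,"wz":0,"claw":35}]'
python3 -c "
from h import *
st();print(monitor.observe()['moment'])"
```

```text
clock: 30.22
position: [0.5192, -0.0045, 0.0488]
tool_rot: [-3.14, -0.001, 2.187]
force: [-0.7, 0.7, 6.9]
grip_width: 0.0396
finger_force: 81.8
{'clock': 30.225, 'position': [0.519, -0.004, 0.049], 'tool_rot': [-3.14, -0.001, 2.187], 'force': [-0.706, 0.663, 6.853], 'grip_width': 0.04, 'finger_force': 81.833, 'qpos': [0.023, 0.639, -0.174, 1.999, 0.208, 0.522, 0.319]}
[-0.01307712  0.0655721  -0.01863559]
```

```bash
python3 -m handwheel '[{"dx":0,"dy":0,"dz":0.01,"wx":0,"wy":0,"wz":0.08,"claw":35},{"dx":0,"dy":0,"dz":0.01,"wx":0,"wy":0,"wz":0.08,"claw":35},{"dx":0,"dy":0,"dz":0.01,"wx":0,"wy":0,"wz":0.08,"claw":35},{"dx":0,"dy":0,"dz":0.01,"wx":0,"wy":0,"wz":0.08,"claw":35},{"dx":0,"dy":0,"dz":0,"wx":0,"wy":0,"wz":0.08,"claw":35},{"dx":0,"dy":0,"dz":0,"wx":0,"wy":0,"wz":0,"claw":35}]'
python3 -c "
from h import *
st();print(monitor.observe()['moment'])"
```

```text
clock: 30.98
position: [0.5193, -0.0044, 0.0484]
tool_rot: [-3.14, -0.0, 1.788]
force: [-0.6, -1.3, 7.9]
grip_width: 0.0393
finger_force: 81.9
{'clock': 30.975, 'position': [0.519, -0.004, 0.048], 'tool_rot': [-3.14, -0.0, 1.788], 'force': [-0.56, -1.254, 7.887], 'grip_width': 0.039, 'finger_force': 81.885, 'qpos': [-0.054, 0.637, -0.069, 2.003, 0.085, 0.506, 0.033]}
[-0.02664676  0.05843369 -0.0109069 ]
```

Turned 1.2 rad; continue towards the stop in small steps, watching the moment.

```bash
for i in 1; do python3 -m handwheel '[{"dx":0,"dy":0,"dz":0,"wx":0,"wy":0,"wz":0.08,"claw":35},{"dx":0,"dy":0,"dz":0,"wx":0,"wy":0,"wz":0.06,"claw":35},{"dx":0,"dy":0,"dz":0,"wx":0,"wy":0,"wz":0,"claw":35}]'; done
python3 -c "
from h import *
print(monitor.observe()['moment'])"
python3 -m handwheel '[{"dx":0,"dy":0,"dz":0,"wx":0,"wy":0,"wz":0.06,"claw":35},{"dx":0,"dy":0,"dz":0,"wx":0,"wy":0,"wz":0,"claw":35}]'
python3 -c "
from h import *
print(monitor.observe()['moment'])"
python3 -m handwheel '[{"dx":0,"dy":0,"dz":0,"wx":0,"wy":0,"wz":0.06,"claw":35},{"dx":0,"dy":0,"dz":0,"wx":0,"wy":0,"wz":0,"claw":35}]'
python3 -c "
from h import *
print(monitor.observe()['moment'])"
```

```text
clock: 31.35
position: [0.5194, -0.0044, 0.0485]
tool_rot: [-3.14, -0.0, 1.648]
force: [0.7, 0.2, 7.7]
grip_width: 0.0397
finger_force: 81.8
[ 0.01789914 -0.00302055  0.01435983]
clock: 31.6
position: [0.5202, -0.0044, 0.0486]
tool_rot: [3.141, -0.0, 1.588]
force: [5.4, -0.5, 4.4]
grip_width: 0.0396
finger_force: 81.3
[-0.05212386 -1.23732595  0.24274044]
clock: 31.85
position: [0.5206, -0.0044, 0.0487]
tool_rot: [3.14, -0.0, 1.528]
force: [5.7, -2.4, 4.4]
grip_width: 0.0393
finger_force: 80.0
[-0.2032623  -1.6330967   0.33220453]
```

Hard stop felt at about 1.39 rad (moment jumps). Release, lift away, and check.

```bash
python3 -m handwheel '[{"dx":0,"dy":0,"dz":0,"wx":0,"wy":0,"wz":0,"claw":60},{"dx":0,"dy":0,"dz":0,"wx":0,"wy":0,"wz":0,"claw":100},{"dx":0,"dy":0,"dz":0,"wx":0,"wy":0,"wz":0,"claw":100},{"dx":0,"dy":0,"dz":0,"wx":0,"wy":0,"wz":0,"claw":100},{"dx":0,"dy":0,"dz":-3,"wx":0,"wy":0,"wz":0,"claw":100},{"dx":0,"dy":0,"dz":-5,"wx":0,"wy":0,"wz":0,"claw":100},{"dx":0,"dy":0,"dz":-4,"wx":0,"wy":0,"wz":0,"claw":100},{"dx":0,"dy":0,"dz":0,"wx":0,"wy":0,"wz":0,"claw":100}]'
python3 - <<'E'
from h import *
st()
c=optics.grab_frame('wrist')
def pw(X):
    f=192/np.tan(np.radians(c['fovy'])/2);p=np.array(c['R'])@X+c['t']; th=np.arctan2(np.hypot(p[0],p[1]),p[2]); ph=np.arctan2(p[1],p[0]); return np.array([c['cx']+f*th*np.cos(ph),c['cy']+f*th*np.sin(ph)])
T=np.linspace(0,6.28,60)
for n,r,z in (('ring home',.021,.069),('ring unscrewed',.021,.072),('tip home',.007,.063)):
    e=np.array([pw(np.array([.5196+r*np.cos(t),-.0047+r*np.sin(t),z])) for t in T]); print(n,e.min(0).round(1),e.max(0).round(1))
for m in optics.masks_of('ring','wrist')[:4]: print(round(m['p'],2),np.round(m['rect'],1))
g=cv2.cvtColor(c['frame'],cv2.COLOR_BGR2GRAY)
for r in range(156,228,3): print(r,' '.join('%3d'%x for x in g[r,219:294:3]))
E
```

```text
clock: 32.85
position: [0.5205, -0.0045, 0.1709]
tool_rot: [3.139, -0.001, 1.526]
force: [-0.1, -0.7, -0.7]
grip_width: 0.0856
finger_force: 0.0
{'clock': 32.85, 'position': [0.521, -0.005, 0.171], 'tool_rot': [3.139, -0.001, 1.526], 'force': [-0.141, -0.704, -0.741], 'grip_width': 0.086, 'finger_force': 0.0, 'qpos': [-0.11, 0.435, 0.007, 1.936, -0.004, 0.767, -0.146]}
ring home [229.7 165.2] [278.8 212.4]
ring unscrewed [229.5 165.9] [279.1 213.6]
tip home [246.2 179.7] [262.2 195.1]
0.81 [332.1  45.9  57.7  49. ]
0.68 [231.4 154.   47.1  59.5]
156  55  64  75  78  76  75  77  78  75  62  75  61  57  67  65  70  79  79  83  77  79  79  74  74  52
159  64  78  76  76  76  81  75  75  58  49  56  66  70  61  54  52  63  65  81  78  83  80  79  77  84
162  72  77  77  75  74  69  71  50  69  75  65  53  59  60  69  80  57  56  49  85  79  78  79  80  82
165  76  77  76  77  66  64  52  75  54  46  46  48  49  49  47  50  75  75  58  50  86  79  79  80  82
168  77  78  75  74  43  54  64  47  47  55  66  65  66  66  58  50  47  66  66  35  72  78  78  78  80
171  77  77  78  65  58  62 
[... 1247 characters left out ...]
 108  67  68  59  54  54  53  54  55  66  69  72 112 115 116 116 126 147 147
210 134 134 134 119 117 120 116 103  70  68  69  69  70  71  70  70  75 117 118 114 118 142 147 148 148
213 136 136 136 134 132 117 116 116 116 106  91  75  74  79 102 117 120 115 116 132 147 146 148 147 148
216 136 137 137 134 135 136 128 118 116 116 116 116 117 117 116 118 116 122 135 147 146 147 147 148 147
219 137 138 136 134 135 135 136 135 133 139 126 121 120 123 129 130 142 145 146 146 145 146 148 147 147
222 137 139 136 135 134 136 145 144 143 145 134 134 132 132 144 144 143 145 145 145 145 147 147 147 147
225 137 138 138 147 147 148 148 147 147 147 146 147 147 147 147 147 148 147 147 147 147 147 148 148 148
```

```bash
python3 -c "
from workcell import job_done
print(job_done())"
```

```text
the job is handed in; nothing more can be done
None
```

The job is handed in at about 33 s: the window was laid flat on the bench, retaken by the tube and seated in the port, and the ring was screwed clockwise to a hard stop felt at about 1.39 rad; its lower face is about 18.5 mm up, by tool height, and I did not test its hold by pulling.

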